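# Change over the jar packing bed

### The arm

A 7-joint arm with a two-finger parallel gripper is mounted at the origin on the work surface. World frame = base frame: x ahead of the robot, y to its left, z up, the work surface at z = 0. Lengths are in mm, angles in rad, forces in N, time in s.
With the tool pointing down it reaches from about 425 to 825 mm from the base axis. Payload 3.6 kg.
Tool frame: the origin (TCP) lies on the front face of the gripper's body, between the roots of the fingers; the fingertips stand 73 mm ahead of it and the grasp point (between the pads) lies 54 mm ahead of it; z points along the fingers, y is the line along which they close (so a half turn about z gives the same grasp; the last joint's range is limited). The gripper opens to 85 mm and grips with 20 to 120 N. Pads are 22 mm wide; open, the fingers measure 114 mm over their backs; the gripper's body (76 mm by 85 mm) begins 54 mm behind the grasp point. The pads swing forward as they close: fully open they stand 13 mm farther back than shut.
Start: joints at [1.183, 0.615, -0.013, 1.423, 0.008, 1.103, -0.04], TCP at [230.082, -607.89, 303.897] pointing down, gripper open.
Joint ranges: [-3.12, 3.12], [-0.3, 2.06], [-1.34, 1.32], [0.26, 2.42], [-1.36, 4.5], [0.01, 1.98], [-2.84, 2.84]. Speed limits (rad/s): [2.79, 2.79, 3.14, 3.14, 3.14, 3.14, 3.14].

### API

Orientations are given as a unit quaternion [x, y, z, w].
In Python, from plant import env, imaging gives the robot as it stands.
- The arm moves only by the tool jog_arm, never from a script. Its argument "commands" is a list of rows, each an object of numbers: "x", "y", "z": the shift along the tool's x, y, z in mm; "twist": the turn about the tool's z in rad. A call has exactly 10 rows; each row shifts and turns the commanded pose from where the row before left it, along the tool's axes as they then stand; what a row does not reach is not made up. A row lasts 1/8 s, in which the tool goes at most 62.5 mm and 10.7 degrees, less where a joint would pass 70% of its speed; a pose out of reach is approached as far as the arm can. A call is refused whole if a number of a shift passes 62.5 or a number of a turn 0.188, either way. A call with a gripper value outside its range is refused whole. "hand" is the finger opening in mm, from 0 to 85.4, set as the call begins (left out, the last holds). The fingers move at their own pace and stop on an object; "force" is the grip in N (left out, the last holds). Time passes only in rows, so rows that do not move let the fingers close, or fill a call up. It gives the time, the measured TCP pose, the force, the opening and the grip force at its end, in the units of the state.
- env.state(): the state, without advancing time (a new reading comes with each control period).
- imaging.get_image(name): name is "scene" or "top" or "wrist"; returns (picture, depth): 480x640x3 uint8, red, green, blue; 480x640 float32, mm along the optical axis (not along the pixel's ray), 0 where there is no reading.
- imaging.get_calibration(name): a dict with "intrinsics" (3x3 intrinsics, pixels), "rvec" (rotation vector, rad) and "tvec" (3), from world to camera coordinates, as OpenCV has them. Camera axes: x right, y down, z forward; pixel columns grow to the right and rows downward; lengths in mm; the calibration is good to about 2 mm. The wrist camera is an equidistant fisheye: a pixel r from the principal point sees the ray r / f radians off the axis. A picture is of the moment at which its call begins: read the wrist's pose just before it. get_calibration takes no time and is no camera call; for the wrist camera it gives the pose at the moment of the call.
- env.finish_job(): hands the job in; it is judged then, once.
The state is a dict: "t": time; "q": joint angles; "joint_velocities": joint speeds; "tau": joint torques, N m; "tool_pos": TCP position; "eef_rot": TCP orientation; "wrist_force": force on the tool from outside, world axes, zero at the start; "torque": the same for the moment, N m; "finger_gap": finger opening in mm; "finger_force": force on a finger pad.
Only numpy, scipy, OpenCV 4.12 (cv2) and the standard library are available. Lean on these libraries where they do the work, as an engineer would, in place of code of your own. Each camera call takes 0.05 s, during which the arm holds its last target. There are 200 camera calls.

### The job

Change the packing bed over for jars: lift the white nest plate off its two pins, turn it over so that its three-bay face is up, and reseat it fully home on the pins with its handle at the same end as before; then lower the keyhole bracket over the two screw heads beside it and slide it towards the plate until it stops, so that it is locked under the heads. Only after that, stand every amber jar upright in a bay of its own. Do not disturb the other things on the bench.

Things in the scene. Friction and masses are not known exactly. Their poses are not given: they have to be found in the camera images.
- seat (a point): Fixed packing bed on the bench; this frame's x is its long axis, z up. The point is where the nest plate's centre lies when seated (either face up). In this frame, mm: pedestal under the plate x -88..88, y -22..22, top at z -12; grey base slab x -95..197, y -55..55, top at z -36; bench at z -48. Two tapered upright pins, 14 mm tall, stand on the pedestal
- big_pin (a point): tip of the thick pin (14 mm diameter) at x -56, y 0 of the seat frame; the plate's handle belongs at this end of the bed
- small_pin (a point): tip of the thin pin (9 mm diameter) at x +42, y 0 of the seat frame
- plate_mid (a point): Centre of the reversible nest plate: white plastic, 176 x 64 mm, 24 mm thick, 0.32 kg. x runs along it away from the handle, y across. z points OUT OF THE SMOOTH FACE: up at the start, down once the three-bay face is up. Starts seated. Through holes on the centre line, 17 mm diameter at x -56 and 12 mm at x +42, for the thick and thin pin. It can be lifted by its 64 mm width at mid length
- plate_bar (a point): Middle of the plate's handle: a steel bar of 10 mm diameter parallel to the plate's width, 121 mm from the plate's centre, at mid thickness, clear for 42 mm between its arms, 28 mm gap to the plate's end (far end is 209 mm from the bar). Pinched lightly, the plate swivels about the bar, so it can be stood on its far end and laid down on its other face
- bay1 (a point): centre of the floor of bay 1 on the plate's bay face (x -56 mm along the plate, 6 mm from mid thickness towards that face); each bay is 52 mm along x by 56 mm, inside ribs and a rim 6 mm tall
- bay2 (a point): centre of the floor of bay 2 on the plate's bay face (x 0 mm along the plate, 6 mm from mid thickness towards that face); each bay is 52 mm along x by 56 mm, inside ribs and a rim 6 mm tall
- bay3 (a point): centre of the floor of bay 3 on the plate's bay face (x 56 mm along the plate, 6 mm from mid thickness towards that face); each bay is 52 mm along x by 56 mm, inside ribs and a rim 6 mm tall
- lock (a point): Where the bracket's origin lies when locked, on the bed's aluminium deck; axes as seat (133 mm along its x, 12 mm lower). Two shoulder screws stand at x +10, y -32 and +32 mm of this frame: neck 8 mm, head 18 mm diameter and 4.5 mm thick, underside 8.6 mm above the deck. The bracket goes down over the heads 18 mm farther along +x, then slides 18 mm along -x to a stop
- bracket_base (a point): Steel keyhole bracket, 0.38 kg: centre of its underside, z up. Base 80 (x) x 100 (y) x 6 mm; two square openings 24 mm wide at x -8, y -32 and +32, each running into a slot 11 mm wide that ends at x +14. Upright flange at the origin. A nose 24 mm wide points along -x to x -50, 27 to 33 mm above the underside, and lies over the plate's end when locked. In place its axes are those of lock
- bracket_grip (a point): on the bracket's flange, 62 mm above its underside; the flange is 10 mm thick (x), 32 mm wide (y) and its top is 80 mm above the underside: pinch it across its thickness from above
- mat: black rubber mat fixed to the bench, 95 (x) x 300 (y) x 3 mm, origin at the centre of its underside: clear room for turning the plate over
- jar1_mid (a point): centre of an amber jar with a white lid, 46 mm diameter, 60 mm tall, 0.16 kg, standing upright; two or three of the jars are present (None at the start: absent)
- jar2_mid (a point): centre of an amber jar with a white lid, 46 mm diameter, 60 mm tall, 0.16 kg, standing upright; two or three of the jars are present (None at the start: absent)
- jar3_mid (a point): centre of an amber jar with a white lid, 46 mm diameter, 60 mm tall, 0.16 kg, standing upright; two or three of the jars are present (None at the start: absent)
- can: bystander, leave alone: closed food can, 56 mm diameter, 85 mm tall, standing among the jars (wider and taller than a jar); origin at the centre of its underside
- bowl: bystander, leave alone: steel bowl, 110 mm across, 50 mm tall; origin under its centre
- tape: bystander, leave alone: cardboard roll, 90 mm across, 25 mm tall; origin under its centre
- brush: bystander, leave alone: hand brush lying on the bench, about 200 mm long; origin near its middle
- spray: bystander, leave alone: white bottle, 64 mm diameter, 180 mm tall; origin under its centre
- tub: bystander, leave alone: clear open tub 120 x 100 x 70 mm; origin under its centre
Things that resemble listed ones, but are neither listed nor needed, are in the scene too. Leave any green look-alike of the part that bears bracket_base alone.

How it is judged (in metres and radians):
On the way, in this order (a step that is already met when the one before it is completed fails the run):
1. the plate is turned over, three-bay face up, fully home on the pins, and released (angle between plate_mid's own z axis and vertical above 3.06 rad and horizontal distance between plate_mid and seat below 0.005 m and z of plate_mid in the frame of seat between -0.003 and 0.003 m and angle between the x axis of plate_mid and the x axis of seat, either way round below 0.05 rad and contact force between the fingers and plate below 0.3 N), for 0.3 s.
2. the bracket is down over the screw heads and slid home against its stop, with the plate still seated and no jar on it yet (x of bracket_base in the frame of lock between -0.005 and 0.005 m and y of bracket_base in the frame of lock between -0.005 and 0.005 m and z of bracket_base in the frame of lock between -0.003 and 0.003 m and angle between bracket_base's own z axis and vertical below 0.05 rad and angle between plate_mid's own z axis and vertical above 3.06 rad and horizontal distance between plate_mid and seat below 0.005 m and z of plate_mid in the frame of seat between -0.003 and 0.003 m and angle between the x axis of plate_mid and the x axis of seat, either way round below 0.05 rad and distance between each of jar1_mid, jar2_mid, jar3_mid and plate_mid above 0.1 m), for 0.3 s.
At the end, for the whole second after the job is handed in: plate bay face up within 5 mm and 0.05 rad of the seat and within 3 mm of its seated height; bracket within 5 mm of its locked position and 3 mm of its height, level; every jar present upright (0.08 rad) on the floor of a bay, within 9 mm of the bay's centre; all released and at rest (angle between plate_mid's own z axis and vertical above 3.06 rad and horizontal distance between plate_mid and seat below 0.005 m and z of plate_mid in the frame of seat between -0.003 and 0.003 m and angle between the x axis of plate_mid and the x axis of seat, either way round below 0.05 rad and x of bracket_base in the frame of lock between -0.005 and 0.005 m and y of bracket_base in the frame of lock between -0.005 and 0.005 m and z of bracket_base in the frame of lock between -0.003 and 0.003 m and angle between bracket_base's own z axis and vertical below 0.05 rad and angle between each of jar1_mid, jar2_mid, jar3_mid's own z axis and vertical below 0.08 rad and ((horizontal distance between jar1_mid and bay1 below 0.009 m and z of jar1_mid in the frame of bay1 between -0.034 and -0.026 m) or (horizontal distance between jar1_mid and bay2 below 0.009 m and z of jar1_mid in the frame of bay2 between -0.034 and -0.026 m) or (horizontal distance between jar1_mid and bay3 below 0.009 m and z of jar1_mid in the frame of bay3 between -0.034 and -0.026 m)) and ((horizontal distance between jar2_mid and bay1 below 0.009 m and z of jar2_mid in the frame of bay1 between -0.034 and -0.026 m) or (horizontal distance between jar2_mid and bay2 below 0.009 m and z of jar2_mid in the frame of bay2 between -0.034 and -0.026 m) or (horizontal distance between jar2_mid and bay3 below 0.009 m and z of jar2_mid in the frame of bay3 between -0.034 and -0.026 m)) and ((horizontal distance between jar3_mid and bay1 below 0.009 m and z of jar3_mid in the frame of bay1 between -0.034 and -0.026 m) or (horizontal distance between jar3_mid and bay2 below 0.009 m and z of jar3_mid in the frame of bay2 between -0.034 and -0.026 m) or (horizontal distance between jar3_mid and bay3 below 0.009 m and z of jar3_mid in the frame of bay3 between -0.034 and -0.026 m)) and linear speed of each of plate, bracket, jar1, jar2, jar3 below 0.02 m/s); the robot touches nothing.
It fails at once if a bystander is moved more than 30 mm (distance of any of can, bowl, tape, brush, spray, tub from where it was at the start of the episode above 0.03 m).
It fails at once if a standing bystander is tipped over (angle between any of can, bowl, tape, spray, tub's own z axis and vertical above 0.5 rad).
Of jar1, jar2, jar3 only 2 to 3 are there at a start; the rules pass over those that are not, and their reading is None.
At some moment in a run one of bracket, jar1, jar2, jar3 may be knocked a few centimetres aside while the robot is not near it.
It also fails if it takes over 210 s, if anything falls off the work surface, if the arm or the gripper's body presses on something with over 40 N, if the wrist force passes 120 N, or if a joint passes its speed limit or range.

## Working session

There is one attempt and no reset: what is moved stays moved. The work goes in short steps, Python scripts to look and compute and a tool call to move; the robot and the scene stay as the last step left them, time stands still between calls to the robot, and variables do not carry over. Pictures are saved under pics/ and viewed, at most 14 in all, crops included, and the job is handed in when it is done.

Besides the shell and the picture viewer there is one more tool, called as name(argument=value, ...), one argument or row to a line, values as JSON. jog_arm: Moves the arm, as the interface text tells. Its arguments: {"type":"object","properties":{"commands":{"type":"array","items":{"type":"object","properties":{"x":{"type":"number"},"y":{"type":"number"},"z":{"type":"number"},"twist":{"type":"number"}}}},"hand":{"type":"number"},"force":{"type":"number"}},"required":["commands"]}

```bash
ls; mkdir -p pics; cat > h.py <<'E'
import numpy as np,cv2
from plant import env,imaging
from scipy.spatial.transform import Rotation as R
def cal(n):
    c=imaging.get_calibration(n);K=np.array(c['intrinsics'],float).reshape(3,3)
    return K,R.from_rotvec(np.ravel(c['rvec'])).as_matrix(),np.ravel(c['tvec']).astype(float)
def rays(n,px,c=None):
    K,Rm,t=c or cal(n);px=np.atleast_2d(px).astype(float)
    a=np.c_[(px[:,0]-K[0,2])/K[0,0],(px[:,1]-K[1,2])/K[1,1]]
    if n=='wrist':
        th=np.linalg.norm(a,axis=1)+1e-9;d=np.c_[a*(np.sin(th)/th)[:,None],np.cos(th)]
    else: d=np.c_[a,np.ones(len(a))]
    return -Rm.T@t,d@Rm
def onz(n,px,z,c=None):
    o,d=rays(n,px,c);return o+d*((z-o[2])/d[:,2])[:,None]
def cloud(n,dep,c=None):
    K,Rm,t=c or cal(n);v,u=np.mgrid[:480,:640];px=np.c_[u.ravel(),v.ravel()]
    o,d=rays(n,px,(K,Rm,t));dz=d@Rm[2]
    P=o+d*(dep.ravel()/dz)[:,None];P[dep.ravel()==0]=np.nan
    return P.reshape(480,640,3)
E
python3 - <<'E'
from h import *
for n in ('scene','top'):
    im,d=imaging.get_image(n);cv2.imwrite(f'pics/{n}0.png',im[:,:,::-1]);np.save(n+'0.npy',d)
    K,Rm,t=cal(n);print(n,K[0,0],-Rm.T@t,Rm[2])
s=env.state();print({k:np.round(v,3) for k,v in s.items()})
E
```

```text
pics
scene 497.8605132271408 [1113.10445627 -352.53455517  825.03037875] [-0.60114651  0.29720742 -0.74181576]
top 464.12881333966726 [ 286.5902646   -32.82372787 1078.22135765] [ 0.20495501 -0.00343992 -0.97876535]
{'t': np.float64(0.1), 'q': array([ 1.182,  0.616, -0.013,  1.425,  0.008,  1.103, -0.04 ]), 'joint_velocities': array([-0.   ,  0.   , -0.   , -0.004,  0.001,  0.001, -0.   ]), 'tau': array([ 2.0000e-03, -4.7039e+01,  2.6100e-01, -1.7157e+01,  1.0000e-02,
        6.0000e-03, -0.0000e+00]), 'tool_pos': array([ 229.904, -607.413,  302.838]), 'eef_rot': array([ 0.984,  0.18 , -0.   , -0.001]), 'wrist_force': array([-0.739,  0.353, -0.019]), 'torque': array([-0.014,  0.006, -0.   ]), 'finger_force': np.float64(0.0), 'finger_gap': np.float64(85.545)}
```

View pics/scene0.png

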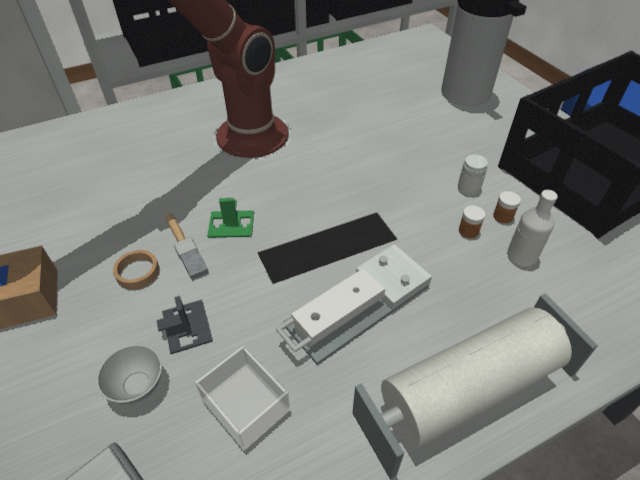

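View pics/top0.png

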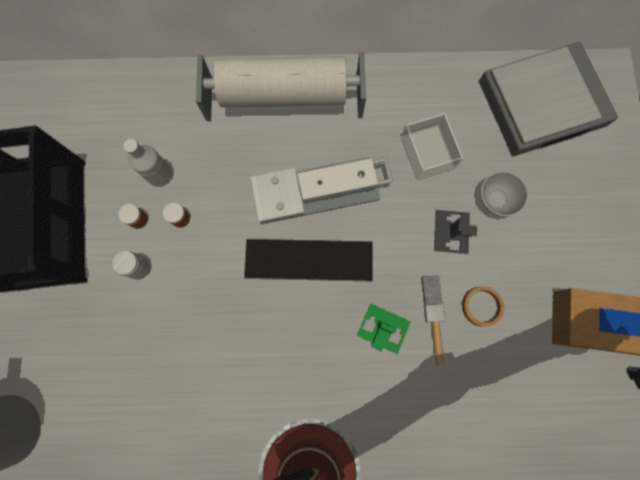

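Scene picture: the plate is at (340,303) with its handle at (293,340). The deck with two screws is at (405,272), the mat at (327,245), the dark bracket at (185,325), and its green look-alike at (230,220). Amber jars with white lids are at (472,222) and (507,207). The grey can (473,175) and spray bottle (530,235) are next to them.
In the top view the plate is at (338,180), the handle at (385,172), the screws at (276,181) and (278,208), the dark bracket at (453,231), the green one at (384,328), the jars at (132,215) and (176,214), and the can at (127,263).
I choose the dark bracket, since the green one is the look-alike, and two jars, since the can has no amber.

```bash
cat > m.py <<'E'
from h import *
def rect(P,m):
    q=P[m][:,:2].astype(np.float32);(c,s,a)=cv2.minAreaRect(q);return np.round(c,1),np.round(s,1),round(a,1),len(q),np.round(np.median(P[m][:,2]),1)
for n in ('top','scene'):
    im=cv2.imread(f'pics/{n}0.png');d=np.load(n+'0.npy');P=cloud(n,d);z=P[...,2]
    hsv=cv2.cvtColor(im,cv2.COLOR_BGR2HSV)
    def comps(m,mn,l):
        k,lab,st,_=cv2.connectedComponentsWithStats(m.astype(np.uint8))
        for i in range(1,k):
            if st[i,4]>mn: print(n,l,rect(P,lab==i),'px',st[i,:4])
    reg=(P[...,0]>400)&(P[...,0]<720)&(P[...,1]>-350)&(P[...,1]<500)
    comps(reg&(z>52)&(z<70),25,'z52-70')
    comps(reg&(z>33)&(z<41),40,'z33-41')
    comps(reg&(z>72)&(z<88),8,'z80')
    comps(reg&(z>9)&(z<16),60,'slab')
    comps(reg&(abs(z)<9)&(hsv[...,2]<75)&(hsv[...,1]<90),60,'dark low')
    comps((hsv[...,0]<18)&(hsv[...,1]>150)&reg&(P[...,1]>200),8,'amber')
E
python3 m.py
python3 - <<'E'
import cv2,numpy as np
a=cv2.imread('pics/scene0.png');b=cv2.imread('pics/top0.png')
r=lambda i,x,y,w,h:cv2.resize(i[y:y+h,x:x+w],(400,300),interpolation=cv2.INTER_CUBIC)
cv2.imwrite('pics/crops.png',np.vstack([np.hstack([r(a,145,285,80,80*3//4),r(a,270,230,170,128)]),np.hstack([r(b,420,200,80,60),r(b,240,145,160,120)])]))
E
```

```text
top z52-70 (array([ 673.8, -289.6]), array([108.5,  54.8]), 65.0, 204, np.float64(64.6)) px [411 143  46  30]
top z52-70 (array([665.4, 340.2]), array([24.9, 61.8]), 47.0, 102, np.float64(61.6)) px [143 158  24  23]
top z52-70 (array([642.5, -86.5]), array([ 67.5, 199. ]), 10.4, 2077, np.float64(59.5)) px [298 159  88  41]
top z52-70 (array([ 648.6, -195.1]), array([34.2,  9.6]), 2.3, 37, np.float64(53.2)) px [386 168   6  15]
top z52-70 (array([567.5, 299.2]), array([45.2, 45. ]), 1.0, 339, np.float64(59.4)) px [163 203  21  20]
top z52-70 (array([566.7, 400.2]), array([45.2, 45.4]), 18.4, 341, np.float64(59.3)) px [118 204  23  21]
top z52-70 (array([ 520.2, -340.6]), array([31.5,  9.8]), 11.8, 38, np.float64(59.8)) px [455 219   7  15]
top z52-70 (array([443.9, 378.2]), array([26.8, 55.4]), 64.2, 96, np.float64(61.0)) px [124 253  19  25]
top z33-41 (array([612.5,  66.1]), array([111.9, 106. ]), 10.7, 1748, np.float64(35.8)) px [251 168  53  54]
top z80 (array([665.5, 338.6]), array([21.3, 59.2]), 50.1, 93, np.float64(79.6)) px [143 155  21  23]
top z80 (array([ 521.8, -345.6]), a
[... 2481 characters left out ...]
33.5]), 87.4, 87, np.float64(79.6)) px [175 295   9  17]
scene slab (array([692. , 338.6]), array([62. , 27.2]), 33.4, 69, np.float64(12.6)) px [508 248  30  17]
scene slab (array([676.4, -56.9]), array([ 40.3, 214.3]), 8.8, 1618, np.float64(12.3)) px [304 298  99  64]
scene slab (array([ 637.9, -168.3]), array([14.8, 45.7]), 89.5, 107, np.float64(12.4)) px [287 322  17  20]
scene slab (array([ 670., -308.]), array([82.9, 25.2]), 88.0, 97, np.float64(12.6)) px [210 363  46  31]
scene dark low (array([464.2,  -5.9]), array([298.4,  96.5]), 87.5, 4217, np.float64(3.5)) px [258 213 138  71]
scene amber (array([572.8, 278.6]), array([ 2.4, 10.3]), 87.6, 11, np.float64(22.1)) px [461 226   6   6]
```

View pics/crops.png

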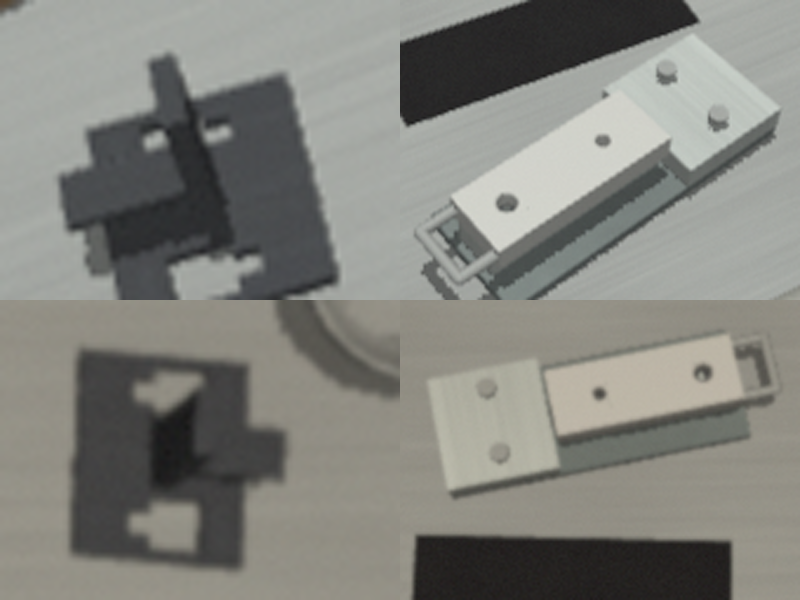

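Crops: the dark bracket's keyhole slots point left in the top view (+y world) and its nose points right. The plate shows a thick hole near the handle and a thin hole near the deck, so both choices hold up.
Seat ≈ (640,-76,48) with bed x at yaw ≈ 100.6°, from plate tops at 59.5 and 60.0 in the two views and the deck at 36. I'll move above the plate for a wrist view.

jog_arm(
  commands=[
    {"x": 50, "y": -31},
    {"x": 50, "y": -31},
    {"x": 50, "y": -31},
    {"x": 50, "y": -31},
    {"x": 50, "y": -31},
    {"x": 50, "y": -31},
    {"x": 50, "y": -31},
    {"x": 50, "y": -31},
    {"x": 50, "y": -31},
    {"x": 50, "y": -31},
  ],
  hand=85,
)

```text
validation failed for argument at $.co...
```

jog_arm(
  commands=[
    {"x": 50, "y": -31},
    {"x": 22, "y": -12},
    {"twist": -0.174},
    {"twist": -0.174},
    {"twist": -0.174},
    {"twist": -0.174},
    {"twist": -0.174},
    {"twist": -0.174},
    {"twist": -0.174},
    {"twist": -0.174},
  ],
)

```text
validation failed for argument at $.co...
```

```bash
cat >> h.py <<'E'
def yawd():
    s=env.state();M=R.from_quat(s['eef_rot']).as_matrix();return s,M,np.degrees(np.arctan2(M[1,1],M[0,1]))
def to(x=None,y=None,z=None,yaw=None):
    "tool-axes shift (at present orientation) to a world TCP and twist to tool-y yaw (mod 180)"
    s,M,a=yawd();p=np.array(s['tool_pos']);g=np.array([p[i] if v is None else v for i,v in enumerate((x,y,z))])
    tw=0 if yaw is None else -np.radians((yaw-a+90)%180-90)
    print('t %.1f tcp'%s['t'],np.round(p,1),'yaw %.1f'%a,'tilt',np.round(M[:2,2],3),'gap %.1f ff %.1f'%(s['finger_gap'],s['finger_force']),'F',np.round(s['wrist_force'],1),'q7 %.2f'%s['q'][6])
    print('  shift tool',np.round(M.T@(g-p),1),'twist %.3f'%tw)
def shot(n,f):
    c=cal(n);im,d=imaging.get_image(n);cv2.imwrite(f'pics/{f}.png',im[:,:,::-1]);np.savez(f+'.npz',d=d,K=c[0],R=c[1],t=c[2],im=im[:,:,::-1]);return im[:,:,::-1],d,c
E
python3 - <<'E'
from h import *
to(640,-76,300,10.6);shot('wrist','w1')
E
```

```text
t 0.1 tcp [ 229.9 -607.4  302.8] yaw -69.3 tilt [-0.001  0.002] gap 85.5 ff 0.0 F [-0.7  0.4 -0. ] q7 -0.04
  shift tool [ 571.7 -351.8    3.7] twist -1.394
```

View pics/w1.png

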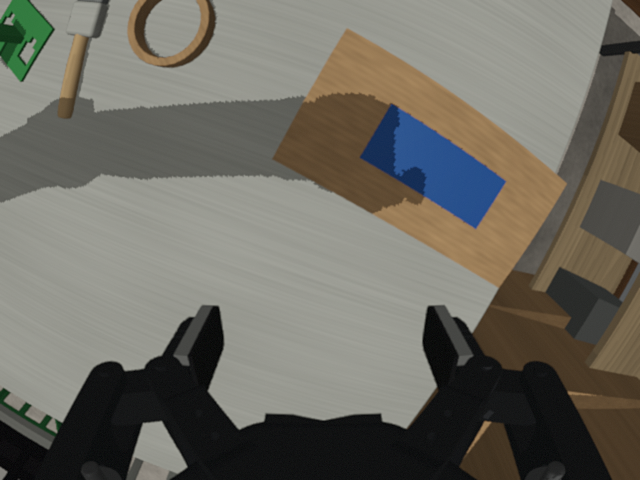

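The wrist picture shows only the wooden box and the fingers, because the moves were refused. I'll give every field in each row.

jog_arm(
  commands=[
    {"x": 50, "y": -31, "z": 0, "twist": 0},
    {"x": 50, "y": -31, "z": 0, "twist": 0},
    {"x": 50, "y": -31, "z": 0, "twist": 0},
    {"x": 50, "y": -31, "z": 0, "twist": 0},
    {"x": 50, "y": -31, "z": 0, "twist": 0},
    {"x": 50, "y": -31, "z": 0, "twist": 0},
    {"x": 50, "y": -31, "z": 0, "twist": 0},
    {"x": 50, "y": -31, "z": 0, "twist": 0},
    {"x": 50, "y": -31, "z": 0, "twist": 0},
    {"x": 50, "y": -31, "z": 0, "twist": 0},
  ],
  hand=85,
)

```text
t: 1.4
tool_pos: [588.8, -139.5, 303.7]
eef_rot: [0.984, 0.18, -0.0, 0.0]
wrist_force: [0.6, -0.9, -0.5]
finger_gap: 84.9
finger_force: 0.0
```

jog_arm(
  commands=[
    {"x": 30, "y": 9, "z": 0, "twist": 0},
    {"x": 30, "y": 9, "z": 0, "twist": 0},
    {"x": 0, "y": 0, "z": 0, "twist": -0.174},
    {"x": 0, "y": 0, "z": 0, "twist": -0.174},
    {"x": 0, "y": 0, "z": 0, "twist": -0.174},
    {"x": 0, "y": 0, "z": 0, "twist": -0.174},
    {"x": 0, "y": 0, "z": 0, "twist": -0.174},
    {"x": 0, "y": 0, "z": 0, "twist": -0.174},
    {"x": 0, "y": 0, "z": 0, "twist": -0.174},
    {"x": 0, "y": 0, "z": 0, "twist": -0.174},
  ],
)

```text
t: 2.65
tool_pos: [650.2, -136.7, 303.4]
eef_rot: [0.637, 0.771, -0.0, -0.0]
wrist_force: [0.3, 0.2, 0.1]
finger_gap: 84.7
finger_force: 0.0
```

```bash
python3 - <<'E'
from h import *
to(640,-76,300,10.6);shot('wrist','w2')
E
```

```text
t 2.6 tcp [ 650.2 -136.7  303.4] yaw 10.8 tilt [-0.001  0.   ] gap 84.7 ff 0.0 F [0.3 0.2 0.1] q7 0.14
  shift tool [61.5  1.4  3.4] twist 0.004
```

View pics/w2.png

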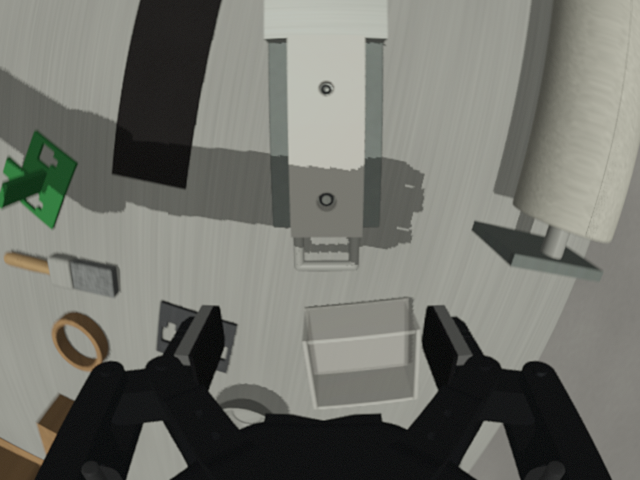

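The wrist picture shows holes at (326,88) and (326,200), the handle bar at (327,266), and the deck at (325,20).

```bash
cat >> h.py <<'E'
def circ(im,d,c,px,z,r=10,thr=90):
    x,y=map(int,px);g=cv2.cvtColor(np.ascontiguousarray(im),cv2.COLOR_BGR2GRAY)[y-r:y+r+1,x-r:x+r+1].astype(float)
    m=(g<thr*np.median(g)/100).astype(np.uint8);M=cv2.moments(cv2.convexHull(cv2.findNonZero(m)));p=np.array([x-r+M['m10']/M['m00'],y-r+M['m01']/M['m00']])
    return p,onz('wrist',p,z,c)[0]
def frame(im,d,c,pb,ps,z,thr=85):
    a,A=circ(im,d,c,pb,z,thr=thr);b,B=circ(im,d,c,ps,z,thr=thr);u=(B-A)[:2];L=np.hypot(*u);C=A+(B-A)*56/98
    print('px',a.round(1),b.round(1),'holes',A.round(1),B.round(1),'dist %.1f (98)'%L,'centre',C.round(1),'yaw %.2f'%np.degrees(np.arctan2(u[1],u[0])))
E
python3 - <<'E'
from h import *
f=np.load('w2.npz');c=(f['K'],f['R'],f['t']);frame(f['im'],f['d'],c,(326,200),(326,88),60)
P=cloud('wrist',f['d'],c);print('top z',np.nanmedian(P[120:150,300:350,2]),'deck',np.nanmedian(P[5:30,280:370,2]))
print('bar',P[264:269,310:345].reshape(-1,3)[lambda:slice(None)] .max(0) if 0 else np.nanmedian(P[263:268,315:340].reshape(-1,3),0))
m=np.abs(P[...,2]-60)<3;m[:40]=0;m[240:]=0;m[:,:270]=0;m[:,385:]=0
q=P[m][:,:2].astype(np.float32);print(cv2.minAreaRect(q))
E
```

```text
px [326.  199.2] [325.7  87.7] holes [ 651.9 -128.1   60. ] [633.6 -34.1  60. ] dist 95.8 (98) centre [641.4 -74.4  60. ] yaw 101.04
top z 60.782469787869644 deck 36.765595267070324
bar [ 665.3007917  -192.23359676   52.97051554]
((642.5137329101562, -77.8136215209961), (64.94012451171875, 172.47911071777344), 10.696105003356934)
```

jog_arm(
  commands=[
    {"x": 31, "y": 1.7, "z": 0, "twist": 0},
    {"x": 31, "y": 1.7, "z": 0, "twist": 0},
    {"x": 0, "y": 0, "z": 40, "twist": 0},
    {"x": 0, "y": 0, "z": 40, "twist": 0},
    {"x": 0, "y": 0, "z": 40, "twist": 0},
    {"x": 0, "y": 0, "z": 30, "twist": 0},
    {"x": 0, "y": 0, "z": 20, "twist": 0},
    {"x": 0, "y": 0, "z": 12, "twist": 0},
    {"x": 0, "y": 0, "z": 8, "twist": 0},
    {"x": 0, "y": 0, "z": 0, "twist": 0},
  ],
  hand=85,
)

```text
t: 3.95
tool_pos: [642.6, -75.0, 114.1]
eef_rot: [0.64, 0.769, 0.0, 0.0]
wrist_force: [0.1, 0.4, 0.2]
finger_gap: 84.8
finger_force: 0.0
```

jog_arm(
  commands=[
    {"x": 0, "y": 0, "z": 0, "twist": 0},
    {"x": 0, "y": 0, "z": 0, "twist": 0},
    {"x": 0, "y": 0, "z": 0, "twist": 0},
    {"x": 0, "y": 0, "z": 0, "twist": 0},
    {"x": 0, "y": 0, "z": 0, "twist": 0},
    {"x": 0, "y": 0, "z": 0, "twist": 0},
    {"x": 0, "y": 0, "z": 0, "twist": 0},
    {"x": 0, "y": 0, "z": 0, "twist": 0},
    {"x": 0, "y": 0, "z": 0, "twist": 0},
    {"x": 0, "y": 0, "z": 0, "twist": 0},
  ],
  hand=55,
  force=60,
)

```text
t: 5.2
tool_pos: [642.8, -75.1, 115.4]
eef_rot: [0.64, 0.769, 0.0, 0.001]
wrist_force: [-2.4, -0.5, 6.5]
finger_gap: 62.5
finger_force: 68.2
```

```bash
python3 - <<'E'
from h import *
to();shot('wrist','w3')
f=np.load('w3.npz');P=cloud('wrist',f['d'],(f['K'],f['R'],f['t']))
mb=np.isfinite(P[...,2])
E
```

```text
t 5.2 tcp [642.8 -75.1 115.4] yaw 10.5 tilt [ 0.001 -0.001] gap 62.5 ff 68.2 F [-2.4 -0.5  6.5] q7 -0.06
  shift tool [0. 0. 0.] twist 0.000
```

jog_arm(
  commands=[
    {"x": 0, "y": 0, "z": -5, "twist": 0},
    {"x": 0, "y": 0, "z": -8, "twist": 0},
    {"x": 0, "y": 0, "z": -12, "twist": 0},
    {"x": 0, "y": 0, "z": -20, "twist": 0},
    {"x": 0, "y": 0, "z": -25, "twist": 0},
    {"x": 20, "y": -30, "z": 0, "twist": 0},
    {"x": 20, "y": -30, "z": 0, "twist": 0},
    {"x": 20, "y": -31, "z": 0, "twist": 0},
    {"x": 20, "y": -31, "z": 0, "twist": 0},
    {"x": 19, "y": -30, "z": 0, "twist": 0},
  ],
)

```text
t: 6.5
tool_pos: [474.6, -4.6, 185.5]
eef_rot: [0.639, 0.769, 0.001, 0.001]
wrist_force: [0.4, 0.3, -4.2]
finger_gap: 62.4
finger_force: 67.2
```

jog_arm(
  commands=[
    {"x": 0, "y": 0, "z": 0, "twist": 0.1},
    {"x": 0, "y": 0, "z": 0, "twist": 0.083},
    {"x": 0, "y": 0, "z": 25, "twist": 0},
    {"x": 0, "y": 0, "z": 25, "twist": 0},
    {"x": 0, "y": 0, "z": 20, "twist": 0},
    {"x": 0, "y": 0, "z": 12, "twist": 0},
    {"x": 0, "y": 0, "z": 8, "twist": 0},
    {"x": 0, "y": 0, "z": 5, "twist": 0},
    {"x": 0, "y": 0, "z": 0, "twist": 0},
    {"x": 0, "y": 0, "z": 0, "twist": 0},
  ],
)

```text
t: 7.75
tool_pos: [475.3, -5.3, 89.3]
eef_rot: [0.707, 0.707, 0.0, 0.0]
wrist_force: [0.1, -0.7, -3.3]
finger_gap: 62.1
finger_force: 67.2
```

```bash
python3 - <<'E'
from h import *
to(475,-5,83.5,0)
E
```

```text
t 7.8 tcp [475.3  -5.3  89.3] yaw -0.0 tilt [0.001 0.   ] gap 62.1 ff 67.2 F [ 0.1 -0.7 -3.3] q7 -0.43
  shift tool [ 0.3 -0.3  5.8] twist -0.000
```

jog_arm(
  commands=[
    {"x": 0, "y": 0, "z": 3, "twist": 0},
    {"x": 0, "y": 0, "z": 2.5, "twist": 0},
    {"x": 0, "y": 0, "z": 0, "twist": 0},
    {"x": 0, "y": 0, "z": 0, "twist": 0},
    {"x": 0, "y": 0, "z": 0, "twist": 0},
    {"x": 0, "y": 0, "z": 0, "twist": 0},
    {"x": 0, "y": 0, "z": 0, "twist": 0},
    {"x": 0, "y": 0, "z": 0, "twist": 0},
    {"x": 0, "y": 0, "z": 0, "twist": 0},
    {"x": 0, "y": 0, "z": 0, "twist": 0},
  ],
)

```text
t: 9.0
tool_pos: [475.0, -5.3, 83.4]
eef_rot: [0.707, 0.707, 0.0, -0.0]
wrist_force: [1.1, 0.8, -2.8]
finger_gap: 62.4
finger_force: 67.2
```

jog_arm(
  commands=[
    {"x": 0, "y": 0, "z": 0, "twist": 0},
    {"x": 0, "y": 0, "z": 0, "twist": 0},
    {"x": 0, "y": 0, "z": 0, "twist": 0},
    {"x": 0, "y": 0, "z": 0, "twist": 0},
    {"x": 0, "y": 0, "z": -20, "twist": 0},
    {"x": 0, "y": 0, "z": -30, "twist": 0},
    {"x": 0, "y": 0, "z": -40, "twist": 0},
    {"x": 0, "y": 0, "z": -40, "twist": 0},
    {"x": -60, "y": 0, "z": 0, "twist": 0},
    {"x": -61, "y": 0, "z": 0, "twist": 0},
  ],
  hand=85,
)

```text
t: 10.25
tool_pos: [475.5, -127.0, 214.4]
eef_rot: [0.706, 0.708, 0.001, 0.001]
wrist_force: [1.5, -0.9, -0.4]
finger_gap: 85.1
finger_force: 0.0
```

jog_arm(
  commands=[
    {"x": 0, "y": 0, "z": 0, "twist": 0.175},
    {"x": 0, "y": 0, "z": 0, "twist": 0.175},
    {"x": 0, "y": 0, "z": 0, "twist": 0.175},
    {"x": 0, "y": 0, "z": 0, "twist": 0.175},
    {"x": 0, "y": 0, "z": 0, "twist": 0.175},
    {"x": 0, "y": 0, "z": 0, "twist": 0.175},
    {"x": 0, "y": 0, "z": 0, "twist": 0.175},
    {"x": 0, "y": 0, "z": 0, "twist": 0.175},
    {"x": 0, "y": 0, "z": 0, "twist": 0.17},
    {"x": 0, "y": 0, "z": 0, "twist": 0},
  ],
  hand=30,
)

```text
t: 11.5
tool_pos: [474.9, -126.0, 213.4]
eef_rot: [1.0, 0.002, -0.0, 0.0]
wrist_force: [0.1, 0.2, -0.2]
finger_gap: 29.7
finger_force: 0.0
```

```bash
python3 - <<'E'
from h import *
to(475,-126,100,-90);print(np.round(env.state()['q'],2));shot('wrist','w4')
f=np.load('w4.npz');P=cloud('wrist',f['d'],(f['K'],f['R'],f['t']))
T=shot('top','t4');Pt=cloud('top',T[1],T[2])
m=(abs(Pt[...,2]-27)<4)&(Pt[...,0]>430)&(Pt[...,0]<520)&(abs(Pt[...,1])<180);print(m.sum(),cv2.minAreaRect(Pt[m][:,:2].astype(np.float32)) if m.sum()>5 else '')
E
```

```text
t 11.5 tcp [ 474.9 -126.   213.4] yaw -89.8 tilt [-0. -0.] gap 29.7 ff 0.0 F [ 0.1  0.2 -0.2] q7 -1.29
  shift tool [  0.2  -0.  113.4] twist 0.003
[ 0.16  0.5   0.08  1.98 -0.06  0.66 -1.29]
1830 ((473.2236328125, -1.4759979248046875), (65.14041137695312, 168.8748016357422), 0.17345815896987915)
```

View pics/w4.png

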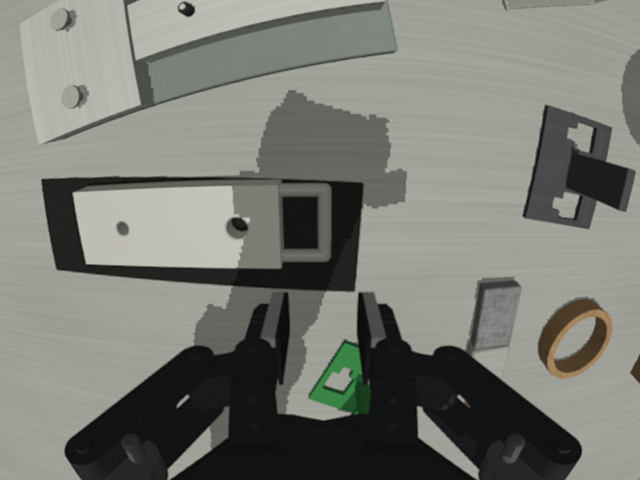

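Wrist view: the plate lies on the mat with its bar at about (325,222), holes at (237,227) and (122,228), and the bare pin at (185,9). I'll get the bar's position by ray.

```bash
python3 - <<'E'
from h import *
f=np.load('w4.npz');c=(f['K'],f['R'],f['t']);P=cloud('wrist',f['d'],c)
for r in (205,222,240): 
    i=np.where((P[r,300:345,2]>12))[0]+300; print(r,i.min(),i.max(),onz('wrist',[(i[i>310].min(),r),(i.max(),r)],15,c).round(1).tolist(),np.nanmax(P[r,315:335,2]).round(1))
print(onz('wrist',[(325,185),(325,262)],18,c).round(1))
E
```

```text
205 318 330 [[489.7, -121.9, 15.0], [489.8, -130.9, 15.0]] 21.9
222 318 330 [[476.4, -121.9, 15.0], [476.4, -131.0, 15.0]] 21.6
240 318 330 [[461.9, -121.9, 15.0], [461.9, -131.1, 15.0]] 21.0
[[ 505.7 -127.    18. ]
 [ 444.7 -127.3   18. ]]
```

jog_arm(
  commands=[
    {"x": 0, "y": 0.5, "z": 40, "twist": 0},
    {"x": 0, "y": 0, "z": 40, "twist": 0},
    {"x": 0, "y": 0, "z": 30, "twist": 0},
    {"x": 0, "y": 0, "z": 14, "twist": 0},
    {"x": 0, "y": 0, "z": 10, "twist": 0},
    {"x": 0, "y": 0, "z": 0, "twist": 0},
    {"x": 0, "y": 0, "z": 0, "twist": 0},
    {"x": 0, "y": 0, "z": 0, "twist": 0},
    {"x": 0, "y": 0, "z": 0, "twist": 0},
    {"x": 0, "y": 0, "z": 0, "twist": 0},
  ],
  hand=30,
)

```text
t: 12.85
tool_pos: [475.2, -126.8, 79.7]
eef_rot: [1.0, 0.0, 0.0, 0.0]
wrist_force: [-0.2, -1.1, 0.5]
finger_gap: 30.0
finger_force: 0.0
```

jog_arm(
  commands=[
    {"x": 0, "y": 0, "z": 0, "twist": 0},
    {"x": 0, "y": 0, "z": 0, "twist": 0},
    {"x": 0, "y": 0, "z": 0, "twist": 0},
    {"x": 0, "y": 0, "z": 0, "twist": 0},
    {"x": 0, "y": 0, "z": 0, "twist": 0},
    {"x": 0, "y": 0, "z": 0, "twist": 0},
    {"x": 0, "y": 0, "z": 0, "twist": 0},
    {"x": 0, "y": 0, "z": 0, "twist": 0},
    {"x": 0, "y": 0, "z": 0, "twist": 0},
    {"x": 0, "y": 0, "z": 0, "twist": 0},
  ],
  hand=5,
  force=25,
)

```text
t: 14.1
tool_pos: [475.1, -126.8, 79.5]
eef_rot: [1.0, 0.0, 0.0, -0.0]
wrist_force: [-1.2, 0.4, 4.6]
finger_gap: 8.6
finger_force: 26.1
```

Gripped on the bar (gap 8.6). I'll raise it along the arc.

jog_arm(
  commands=[
    {"x": 0, "y": -1, "z": -18, "twist": 0},
    {"x": 0, "y": -2, "z": -18, "twist": 0},
    {"x": 0, "y": -4, "z": -18, "twist": 0},
    {"x": 0, "y": -5.5, "z": -17.5, "twist": 0},
    {"x": 0, "y": -7, "z": -17, "twist": 0},
    {"x": 0, "y": -8.5, "z": -16, "twist": 0},
    {"x": 0, "y": -10, "z": -15, "twist": 0},
    {"x": 0, "y": -11, "z": -14.5, "twist": 0},
    {"x": 0, "y": -12.5, "z": -13.5, "twist": 0},
    {"x": 0, "y": -13.5, "z": -12.5, "twist": 0},
  ],
)

```text
t: 15.35
tool_pos: [474.8, -50.8, 240.1]
eef_rot: [1.0, 0.0, -0.0, -0.0]
wrist_force: [0.2, 1.0, -2.7]
finger_gap: 8.9
finger_force: 24.3
```

jog_arm(
  commands=[
    {"x": 0, "y": -14.5, "z": -11, "twist": 0},
    {"x": 0, "y": -15.5, "z": -10, "twist": 0},
    {"x": 0, "y": -16, "z": -9, "twist": 0},
    {"x": 0, "y": -17, "z": -7.5, "twist": 0},
    {"x": 0, "y": -17.5, "z": -6, "twist": 0},
    {"x": 0, "y": -18, "z": -4, "twist": 0},
    {"x": 0, "y": -18, "z": -3, "twist": 0},
    {"x": 0, "y": -18, "z": -10, "twist": 0},
    {"x": 0, "y": 0, "z": -10, "twist": 0},
    {"x": 0, "y": 0, "z": 0, "twist": 0},
  ],
)

```text
t: 16.6
tool_pos: [475.2, 82.0, 310.7]
eef_rot: [1.0, 0.0, 0.001, 0.0]
wrist_force: [-0.1, -0.3, -2.6]
finger_gap: 8.6
finger_force: 24.4
```

```bash
python3 - <<'E'
from h import *
to();shot('scene','s5')
E
```

```text
t 16.6 tcp [475.2  82.  310.7] yaw -90.0 tilt [ 0.002 -0.001] gap 8.6 ff 24.4 F [-0.1 -0.3 -2.6] q7 -1.74
  shift tool [0. 0. 0.] twist 0.000
```

View pics/s5.png

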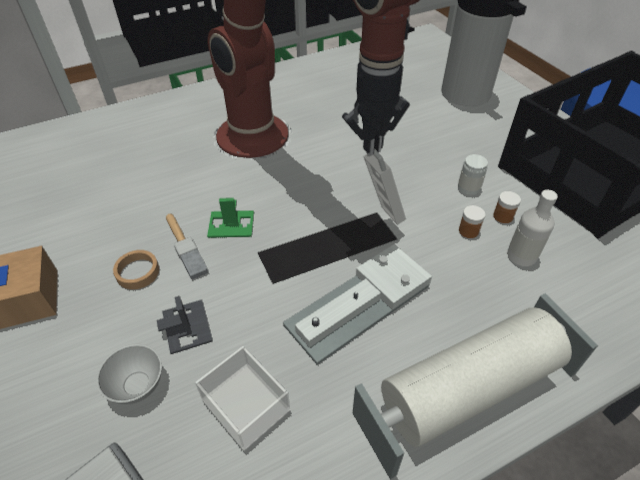

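Scene view: the plate hangs from the bar at (375,155) with its far end at (403,218), leaning to +y, bay face towards −y. The bare bed pins are at (316,321) and (356,296). I'll twist half a turn and then lay it the other way.

jog_arm(
  commands=[
    {"x": 0, "y": 0, "z": 0, "twist": -0.1},
    {"x": 0, "y": 0, "z": 0, "twist": -0.18},
    {"x": 0, "y": 0, "z": 0, "twist": -0.18},
    {"x": 0, "y": 0, "z": 0, "twist": -0.18},
    {"x": 0, "y": 0, "z": 0, "twist": -0.18},
    {"x": 0, "y": 0, "z": 0, "twist": -0.18},
    {"x": 0, "y": 0, "z": 0, "twist": -0.18},
    {"x": 0, "y": 0, "z": 0, "twist": -0.18},
    {"x": 0, "y": 0, "z": 0, "twist": -0.18},
    {"x": 0, "y": 0, "z": 0, "twist": -0.18},
  ],
)

```text
t: 17.9
tool_pos: [474.8, 81.4, 309.5]
eef_rot: [0.651, 0.759, -0.0, -0.0]
wrist_force: [-0.1, 0.7, -3.7]
finger_gap: 8.6
finger_force: 24.4
```

jog_arm(
  commands=[
    {"x": 0, "y": 0, "z": 0, "twist": -0.18},
    {"x": 0, "y": 0, "z": 0, "twist": -0.18},
    {"x": 0, "y": 0, "z": 0, "twist": -0.18},
    {"x": 0, "y": 0, "z": 0, "twist": -0.18},
    {"x": 0, "y": 0, "z": 0, "twist": -0.18},
    {"x": 0, "y": 0, "z": 0, "twist": -0.18},
    {"x": 0, "y": 0, "z": 0, "twist": -0.18},
    {"x": 0, "y": 0, "z": 0, "twist": -0.16},
    {"x": 0, "y": 0, "z": 0, "twist": 0},
    {"x": 0, "y": 0, "z": 0, "twist": 0},
  ],
)

```text
t: 19.15
tool_pos: [474.8, 81.9, 309.7]
eef_rot: [0.002, 1.0, -0.0, -0.0]
wrist_force: [-0.0, -0.4, -3.8]
finger_gap: 8.6
finger_force: 24.4
```

```bash
python3 - <<'E'
from h import *
to(475,140,None,90)
T=shot('scene','s6');P=cloud('scene',T[1],T[2]);m=(P[...,2]>15)&(P[...,2]<240)&(abs(P[...,0]-480)<45)&(P[...,1]>-80)&(P[...,1]<220)
q=P[m];print(len(q))
for z in range(20,240,20):
    k=abs(q[:,2]-z)<10
    if k.sum(): print(z,q[k].min(0).round(),q[k].max(0).round())
E
```

```text
t 19.1 tcp [474.8  81.9 309.7] yaw 89.7 tilt [-0.001 -0.   ] gap 8.6 ff 24.4 F [-0.  -0.4 -3.8] q7 1.01
  shift tool [ 0.  58.1 -0. ] twist -0.005
2527
40 [441.  -1.  40.] [508.  23.  50.]
60 [442.  -1.  50.] [509.  30.  70.]
80 [443.   5.  70.] [508.  40.  90.]
100 [442.  12.  90.] [509.  46. 110.]
120 [442.  20. 110.] [508.  52. 130.]
140 [440.  27. 130.] [508.  61. 150.]
160 [440.  35. 150.] [509.  69. 170.]
180 [441.  43. 170.] [509.  76. 190.]
200 [441.  50. 190.] [509.  83. 210.]
220 [444.  57. 210.] [508.  80. 230.]
```

jog_arm(
  commands=[
    {"x": 0, "y": 20, "z": 0, "twist": 0},
    {"x": 0, "y": 30, "z": 0, "twist": 0},
    {"x": 0, "y": 23, "z": 0, "twist": 0},
    {"x": 0, "y": 10, "z": 0, "twist": 0},
    {"x": 0, "y": 0, "z": 20, "twist": 0},
    {"x": 0, "y": 0, "z": 12, "twist": 0},
    {"x": 0, "y": 0, "z": 6, "twist": 0},
    {"x": 0, "y": 0, "z": 3, "twist": 0},
    {"x": 0, "y": 0, "z": 2, "twist": 0},
    {"x": 0, "y": 0, "z": 0, "twist": 0},
  ],
)

```text
t: 20.45
tool_pos: [476.7, 170.1, 270.9]
eef_rot: [-0.0, 1.0, 0.004, 0.004]
wrist_force: [-1.9, 4.3, 11.0]
finger_gap: 8.4
finger_force: 25.8
```

```bash
python3 - <<'E'
from h import *
to(475,165,266,90)
T=shot('scene','s7');P=cloud('scene',T[1],T[2]);m=(P[...,2]>5)&(P[...,2]<240)&(abs(P[...,0]-480)<45)&(P[...,1]>-20)&(P[...,1]<220)
q=P[m];print(len(q))
for z in range(10,200,20):
    k=abs(q[:,2]-z)<10
    if k.sum(): print(z,q[k].min(0).round(),q[k].max(0).round())
E
```

```text
t 20.4 tcp [476.7 170.1 270.9] yaw 90.0 tilt [0.008 0.009] gap 8.4 ff 25.8 F [-1.9  4.3 11. ] q7 0.80
  shift tool [ 1.7 -5.1  4.8] twist 0.000
2981
10 [436. -20.   5.] [523. 206.  20.]
30 [440.  82.  20.] [508. 115.  40.]
50 [444.  90.  40.] [508. 124.  60.]
70 [442.  97.  60.] [509. 133.  80.]
90 [442. 107.  80.] [509. 144. 100.]
110 [443. 115. 100.] [509. 151. 120.]
130 [444. 123. 120.] [511. 156. 140.]
150 [443. 131. 140.] [511. 167. 160.]
170 [444. 139. 160.] [511. 170. 180.]
190 [447. 157. 180.] [509. 182. 200.]
```

jog_arm(
  commands=[
    {"x": 0, "y": -12.5, "z": -2.5, "twist": 0},
    {"x": 0, "y": -12.5, "z": -2, "twist": 0},
    {"x": 0, "y": -12.5, "z": -1.5, "twist": 0},
    {"x": 0, "y": -12.5, "z": -1, "twist": 0},
    {"x": 0, "y": -12.5, "z": -0.5, "twist": 0},
    {"x": 0, "y": -12.5, "z": 0, "twist": 0},
    {"x": 0, "y": -12, "z": 0, "twist": 0},
    {"x": 0, "y": -12, "z": 0, "twist": 0},
    {"x": 0, "y": -12, "z": 1, "twist": 0},
    {"x": 0, "y": -12, "z": 2, "twist": 0},
  ],
)

```text
t: 21.75
tool_pos: [477.7, 42.4, 276.1]
eef_rot: [0.001, 1.0, -0.001, 0.005]
wrist_force: [-2.2, -2.9, 19.5]
finger_gap: 8.3
finger_force: 28.5
```

```bash
python3 - <<'E'
from h import *
to(475,43,None,90)
T=shot('scene','s8');P=cloud('scene',T[1],T[2]);m=(P[...,2]>5)&(P[...,2]<240)&(abs(P[...,0]-480)<45)&(P[...,1]>-20)&(P[...,1]<220)
q=P[m];print(len(q))
for z in range(30,220,20):
    k=abs(q[:,2]-z)<10
    if k.sum(): print(z,q[k].min(0).round(),q[k].max(0).round())
E
```

```text
t 21.8 tcp [477.7  42.4 276.1] yaw 89.9 tilt [ 0.01  -0.002] gap 8.3 ff 28.5 F [-2.2 -2.9 19.5] q7 1.05
  shift tool [ 2.7  0.6 -0. ] twist -0.002
1919
30 [444.  70.  20.] [509. 100.  40.]
50 [442.  66.  40.] [509.  94.  60.]
70 [443.  61.  60.] [509.  90.  80.]
90 [444.  56.  80.] [510.  87. 100.]
110 [446.  51. 100.] [511.  80. 120.]
130 [444.  46. 120.] [510.  76. 140.]
150 [446.  42. 140.] [512.  70. 160.]
170 [445.  37. 160.] [512.  66. 180.]
190 [453.  41. 180.] [510.  61. 199.]
210 [473.  24. 200.] [510.  60. 220.]
```

jog_arm(
  commands=[
    {"x": 0, "y": -16.5, "z": 3, "twist": 0},
    {"x": 0, "y": -16.5, "z": 4, "twist": 0},
    {"x": 0, "y": -16.5, "z": 6, "twist": 0},
    {"x": 0, "y": -16.5, "z": 8, "twist": 0},
    {"x": 0, "y": -15.5, "z": 9.5, "twist": 0},
    {"x": 0, "y": -14.5, "z": 11, "twist": 0},
    {"x": 0, "y": -13.5, "z": 12.5, "twist": 0},
    {"x": 0, "y": -12.5, "z": 13.5, "twist": 0},
    {"x": 0, "y": -11, "z": 14.5, "twist": 0},
    {"x": 0, "y": -10, "z": 15.5, "twist": 0},
  ],
)

```text
t: 23.05
tool_pos: [474.6, -101.0, 172.7]
eef_rot: [0.0, 1.0, 0.0, -0.0]
wrist_force: [0.7, -1.5, 0.5]
finger_gap: 8.7
finger_force: 29.0
```

jog_arm(
  commands=[
    {"x": 0, "y": -8.5, "z": 16.5, "twist": 0},
    {"x": 0, "y": -7, "z": 16.5, "twist": 0},
    {"x": 0, "y": -5.5, "z": 17.5, "twist": 0},
    {"x": 0, "y": -4, "z": 17, "twist": 0},
    {"x": 0, "y": -2, "z": 12, "twist": 0},
    {"x": 0, "y": -1, "z": 10, "twist": 0},
    {"x": 0, "y": 0, "z": 0, "twist": 0},
    {"x": 0, "y": 0, "z": 0, "twist": 0},
    {"x": 0, "y": 0, "z": 0, "twist": 0},
    {"x": 0, "y": 0, "z": 0, "twist": 0},
  ],
)

```text
t: 24.3
tool_pos: [474.9, -127.9, 84.8]
eef_rot: [0.0, 1.0, 0.0, 0.0]
wrist_force: [-0.6, -1.1, 0.6]
finger_gap: 8.5
finger_force: 30.2
```

```bash
python3 - <<'E'
from h import *
to(475,-130,79.5,90)
T=shot('scene','s9')
E
```

```text
t 24.3 tcp [ 474.9 -127.9   84.8] yaw 90.0 tilt [0.001 0.   ] gap 8.5 ff 30.2 F [-0.6 -1.1  0.6] q7 1.14
  shift tool [-0.1 -2.1  5.3] twist -0.000
```

View pics/s9.png

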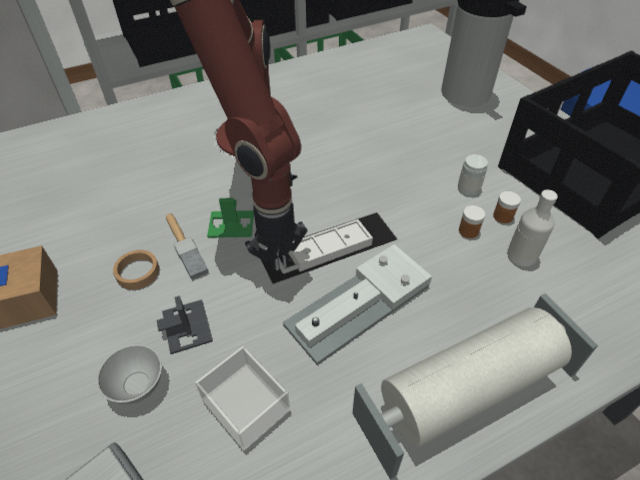

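The plate lies bay face up on the mat, at about (332,243) in the scene view, with its handle at the −y end. I'll release it and go over it for a wrist view.

jog_arm(
  commands=[
    {"x": 0, "y": -0.5, "z": 4.5, "twist": 0},
    {"x": 0, "y": 0, "z": 0, "twist": 0},
    {"x": 0, "y": 0, "z": 0, "twist": 0},
    {"x": 0, "y": 0, "z": 0, "twist": 0},
    {"x": 0, "y": 0, "z": 0, "twist": 0},
    {"x": 0, "y": 0, "z": 0, "twist": 0},
    {"x": 0, "y": 0, "z": 0, "twist": 0},
    {"x": 0, "y": 0, "z": 0, "twist": 0},
    {"x": 0, "y": 0, "z": 0, "twist": 0},
    {"x": 0, "y": 0, "z": 0, "twist": 0},
  ],
)

```text
t: 25.6
tool_pos: [474.7, -128.8, 79.9]
eef_rot: [0.0, 1.0, 0.0, 0.0]
wrist_force: [-0.4, 1.8, -0.1]
finger_gap: 8.4
finger_force: 30.0
```

jog_arm(
  commands=[
    {"x": 0, "y": 0, "z": 0, "twist": 0},
    {"x": 0, "y": 0, "z": 0, "twist": 0},
    {"x": 0, "y": 0, "z": 0, "twist": 0},
    {"x": 0, "y": 0, "z": 0, "twist": 0},
    {"x": 0, "y": 0, "z": -15, "twist": 0},
    {"x": 0, "y": 0, "z": -40, "twist": 0},
    {"x": 0, "y": 0, "z": -50, "twist": 0},
    {"x": 0, "y": 0, "z": -50, "twist": 0},
    {"x": 0, "y": 30, "z": -50, "twist": 0},
    {"x": 0, "y": 30, "z": 0, "twist": 0},
  ],
  hand=27,
)

```text
t: 26.85
tool_pos: [476.5, -67.7, 289.8]
eef_rot: [0.001, 1.0, -0.001, 0.005]
wrist_force: [-0.3, 0.1, -0.2]
finger_gap: 26.7
finger_force: 0.0
```

jog_arm(
  commands=[
    {"x": 0, "y": 0, "z": 0, "twist": 0.175},
    {"x": 0, "y": 0, "z": 0, "twist": 0.175},
    {"x": 0, "y": 0, "z": 0, "twist": 0.175},
    {"x": 0, "y": 0, "z": 0, "twist": 0.175},
    {"x": 0, "y": 0, "z": 0, "twist": 0.175},
    {"x": 0, "y": 0, "z": 0, "twist": 0.175},
    {"x": 0, "y": 0, "z": 0, "twist": 0.175},
    {"x": 0, "y": 0, "z": 0, "twist": 0.175},
    {"x": 0, "y": 0, "z": 0, "twist": 0.17},
    {"x": 0, "y": 0, "z": 0, "twist": 0},
  ],
  hand=85,
)

```text
t: 28.1
tool_pos: [474.5, -68.3, 285.7]
eef_rot: [0.706, 0.708, 0.0, 0.0]
wrist_force: [0.9, 0.3, -1.3]
finger_gap: 84.7
finger_force: 0.0
```

```bash
python3 - <<'E'
from h import *
to(475,-7,200,0);shot('wrist','w10')
E
```

```text
t 28.1 tcp [474.5 -68.3 285.7] yaw 0.2 tilt [0.001 0.   ] gap 84.7 ff 0.0 F [ 0.9  0.3 -1.3] q7 -0.04
  shift tool [61.3  0.6 85.8] twist 0.003
```

View pics/w10.png

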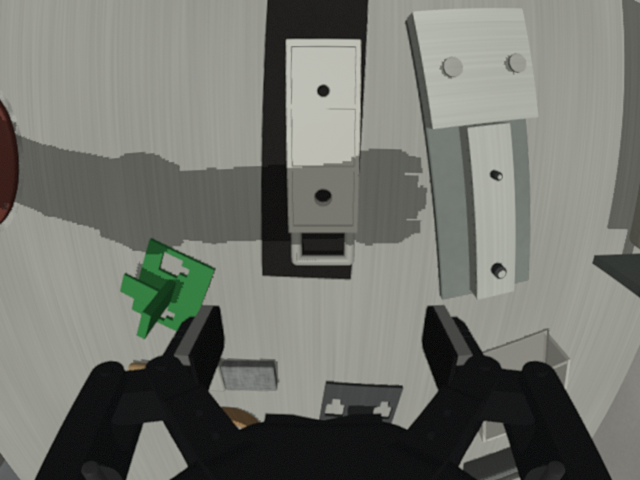

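Wrist view: bay holes at (323,195) and (323,90), and pin tips at about (496,174) for the thin pin and (499,269) for the thick one.

```bash
python3 - <<'E'
from h import *
f=np.load('w10.npz');c=(f['K'],f['R'],f['t']);im=f['im'];P=cloud('wrist',f['d'],c)
frame(im,0,c,(323,195),(323,90),21,thr=60)
print('floor z',np.nanmedian(P[130:155,300:345,2]).round(1),'rim',np.nanmedian(P[60:230,352:356,2]).round(1))
m=np.abs(P[...,2]-27)<8;m[:,:270]=0;m[:,370:]=0;m[:36]=0;m[234:]=0
print('rect',cv2.minAreaRect(P[m][:,:2].astype(np.float32)))
print('tips',onz('wrist',[(494.5,173.5),(497,268)],50,c).round(1))
r=np.vstack([cv2.resize(im[y:y+50,465:531],(660,300),fx=1,fy=1,interpolation=cv2.INTER_CUBIC) for y in(150,245)]);cv2.imwrite('pics/pins.png',r)
E
```

```text
px [322.6 195.3] [322.6  90.5] holes [475.2 -61.7  21. ] [474.9  34.4  21. ] dist 96.1 (98) centre [475.   -6.8  21. ] yaw 90.19
floor z 21.7 rim 22.7
rect ((475.1479797363281, -9.223594665527344), (180.1317901611328, 64.58039855957031), 89.8653793334961)
tips [[ 629.   -31.7   50. ]
 [ 646.3 -124.3   50. ]]
```

View pics/pins.png

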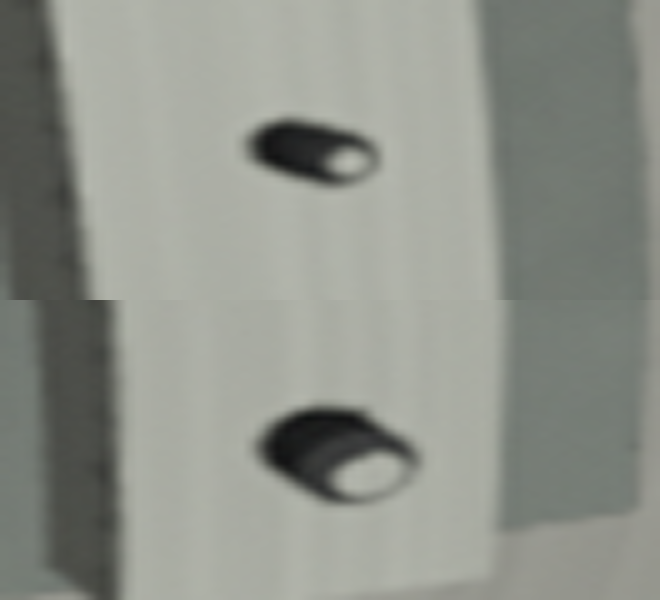

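jog_arm(
  commands=[
    {"x": 30, "y": 0.3, "z": 0, "twist": 0},
    {"x": 30.5, "y": 0.3, "z": 0, "twist": 0},
    {"x": 0, "y": 0, "z": 40, "twist": 0.003},
    {"x": 0, "y": 0, "z": 40, "twist": 0},
    {"x": 0, "y": 0, "z": 40, "twist": 0},
    {"x": 0, "y": 0, "z": 40, "twist": 0},
    {"x": 0, "y": 0, "z": 20, "twist": 0},
    {"x": 0, "y": 0, "z": 14, "twist": 0},
    {"x": 0, "y": 0, "z": 8, "twist": 0},
    {"x": 0, "y": 0, "z": 0, "twist": 0},
  ],
)

```text
t: 29.4
tool_pos: [475.5, -8.2, 83.0]
eef_rot: [0.708, 0.706, 0.0, -0.0]
wrist_force: [0.4, 0.4, 0.5]
finger_gap: 84.7
finger_force: 0.0
```

```bash
python3 - <<'E'
from h import *
to(475,-7.8,83,0)
f=np.load('w10.npz');c=(f['K'],f['R'],f['t'])
print('tips',onz('wrist',[(500,176.7),(502,274.2)],50,c).round(1))
E
```

```text
t 29.4 tcp [475.5  -8.2  83. ] yaw -0.1 tilt [0. 0.] gap 84.7 ff 0.0 F [0.4 0.4 0.5] q7 -0.32
  shift tool [ 0.4 -0.5  0. ] twist -0.002
tips [[ 635.1  -34.4   50. ]
 [ 653.5 -131.3   50. ]]
```

jog_arm(
  commands=[
    {"x": 0.4, "y": 0, "z": 0, "twist": 0},
    {"x": 0, "y": 0, "z": 0, "twist": 0},
    {"x": 0, "y": 0, "z": 0, "twist": 0},
    {"x": 0, "y": 0, "z": 0, "twist": 0},
    {"x": 0, "y": 0, "z": 0, "twist": 0},
    {"x": 0, "y": 0, "z": 0, "twist": 0},
    {"x": 0, "y": 0, "z": 0, "twist": 0},
    {"x": 0, "y": 0, "z": 0, "twist": 0},
    {"x": 0, "y": 0, "z": 0, "twist": 0},
    {"x": 0, "y": 0, "z": 0, "twist": 0},
  ],
  hand=55,
  force=60,
)

```text
t: 30.65
tool_pos: [475.4, -7.9, 84.1]
eef_rot: [0.708, 0.706, 0.0, 0.0]
wrist_force: [-1.0, -0.4, 5.0]
finger_gap: 62.1
finger_force: 65.3
```

jog_arm(
  commands=[
    {"x": 0, "y": 0, "z": -10, "twist": 0},
    {"x": 0, "y": 0, "z": -25, "twist": 0},
    {"x": 0, "y": 0, "z": -35, "twist": 0},
    {"x": 0, "y": 0, "z": -35, "twist": 0},
    {"x": -13, "y": 30, "z": 0, "twist": 0},
    {"x": -14, "y": 40, "z": 0, "twist": 0},
    {"x": -14, "y": 40, "z": 0, "twist": 0},
    {"x": -13, "y": 38, "z": 0, "twist": 0},
    {"x": -13, "y": 20, "z": 0, "twist": -0.09},
    {"x": 0, "y": 0, "z": 0, "twist": -0.093},
  ],
)

```text
t: 31.9
tool_pos: [643.9, -77.7, 187.6]
eef_rot: [0.641, 0.768, -0.0, 0.0]
wrist_force: [-0.6, 0.2, -3.6]
finger_gap: 62.6
finger_force: 67.3
```

```bash
python3 - <<'E'
from h import *
to(642.8,-75.1,140,10.5)
im,d,c=shot('wrist','w11')
a=np.load('w3.npz')['im'];cv2.imwrite('pics/cmp.png',cv2.resize(np.hstack([a,im]),(800,300)))
E
```

```text
t 31.9 tcp [643.9 -77.7 187.6] yaw 10.3 tilt [ 0.    -0.001] gap 62.6 ff 67.3 F [-0.6  0.2 -3.6] q7 0.04
  shift tool [ 2.8 -0.6 47.6] twist -0.003
```

View pics/cmp.png

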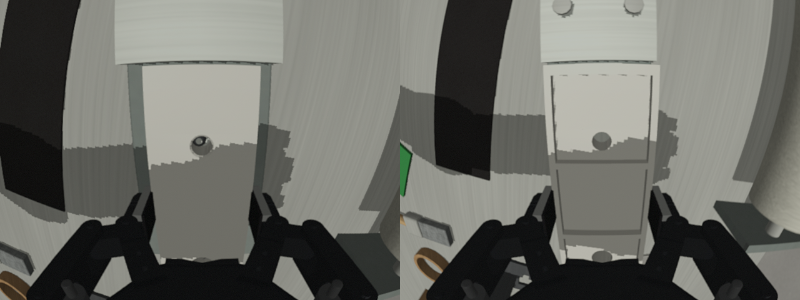

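Side by side, the far end (row 65 against 64) and the thin hole (201,145 against 201,141) sit alike in the gripper, so I'll use the same seat pose.

jog_arm(
  commands=[
    {"x": 2.8, "y": -0.6, "z": 0, "twist": -0.003},
    {"x": 0, "y": 0, "z": 20, "twist": 0},
    {"x": 0, "y": 0, "z": 15, "twist": 0},
    {"x": 0, "y": 0, "z": 10, "twist": 0},
    {"x": 0, "y": 0, "z": 5, "twist": 0},
    {"x": 0, "y": 0, "z": 0, "twist": 0},
    {"x": 0, "y": 0, "z": 0, "twist": 0},
    {"x": 0, "y": 0, "z": 0, "twist": 0},
    {"x": 0, "y": 0, "z": 0, "twist": 0},
    {"x": 0, "y": 0, "z": 0, "twist": 0},
  ],
)

```text
t: 33.2
tool_pos: [642.1, -72.8, 138.1]
eef_rot: [0.64, 0.769, 0.0, 0.0]
wrist_force: [-0.9, -0.6, -3.1]
finger_gap: 62.2
finger_force: 67.3
```

```bash
python3 - <<'E'
from h import *
to(642.8,-75.1,116,10.5)
E
```

```text
t 33.2 tcp [642.1 -72.8 138.1] yaw 10.5 tilt [0. 0.] gap 62.2 ff 67.3 F [-0.9 -0.6 -3.1] q7 0.02
  shift tool [-2.4  0.3 22.1] twist -0.000
```

jog_arm(
  commands=[
    {"x": -2.2, "y": 0.3, "z": 0, "twist": 0},
    {"x": 0, "y": 0, "z": 0, "twist": 0},
    {"x": 0, "y": 0, "z": 4, "twist": 0},
    {"x": 0, "y": 0, "z": 4, "twist": 0},
    {"x": 0, "y": 0, "z": 3, "twist": 0},
    {"x": 0, "y": 0, "z": 3, "twist": 0},
    {"x": 0, "y": 0, "z": 0, "twist": 0},
    {"x": 0, "y": 0, "z": 0, "twist": 0},
    {"x": 0, "y": 0, "z": 0, "twist": 0},
    {"x": 0, "y": 0, "z": 0, "twist": 0},
  ],
)

```text
t: 34.45
tool_pos: [642.7, -74.9, 124.0]
eef_rot: [0.64, 0.769, -0.0, -0.0]
wrist_force: [-0.1, 0.0, -3.2]
finger_gap: 62.1
finger_force: 67.3
```

jog_arm(
  commands=[
    {"x": 0, "y": 0, "z": 2, "twist": 0},
    {"x": 0, "y": 0, "z": 2, "twist": 0},
    {"x": 0, "y": 0, "z": 2, "twist": 0},
    {"x": 0, "y": 0, "z": 1.5, "twist": 0},
    {"x": 0, "y": 0, "z": 0, "twist": 0},
    {"x": 0, "y": 0, "z": 0, "twist": 0},
    {"x": 0, "y": 0, "z": 0, "twist": 0},
    {"x": 0, "y": 0, "z": 0, "twist": 0},
    {"x": 0, "y": 0, "z": 0, "twist": 0},
    {"x": 0, "y": 0, "z": 0, "twist": 0},
  ],
)

```text
t: 35.7
tool_pos: [642.7, -74.9, 117.2]
eef_rot: [0.64, 0.769, -0.0, 0.0]
wrist_force: [-3.3, -0.8, 5.7]
finger_gap: 62.1
finger_force: 68.3
```

```bash
python3 - <<'E'
from h import *
to(642.8,-75.1,116,10.5)
E
```

```text
t 35.7 tcp [642.7 -74.9 117.2] yaw 10.5 tilt [ 0. -0.] gap 62.1 ff 68.3 F [-3.3 -0.8  5.7] q7 0.01
  shift tool [-0.2  0.1  1.2] twist -0.000
```

jog_arm(
  commands=[
    {"x": 0, "y": 0, "z": 1, "twist": 0},
    {"x": 0, "y": 0, "z": 0, "twist": 0},
    {"x": 0, "y": 0, "z": 0, "twist": 0},
    {"x": 0, "y": 0, "z": 0, "twist": 0},
    {"x": 0, "y": 0, "z": 0, "twist": 0},
    {"x": 0, "y": 0, "z": 0, "twist": 0},
    {"x": 0, "y": 0, "z": 0, "twist": 0},
    {"x": 0, "y": 0, "z": 0, "twist": 0},
    {"x": 0, "y": 0, "z": 0, "twist": 0},
    {"x": 0, "y": 0, "z": 0, "twist": 0},
  ],
  hand=85,
)

```text
t: 36.95
tool_pos: [642.7, -74.9, 115.4]
eef_rot: [0.64, 0.769, 0.0, -0.0]
wrist_force: [0.4, -0.2, -0.6]
finger_gap: 85.2
finger_force: 0.0
```

jog_arm(
  commands=[
    {"x": 0, "y": 0, "z": -10, "twist": 0},
    {"x": 0, "y": 0, "z": -30, "twist": 0},
    {"x": 0, "y": 0, "z": -40, "twist": 0},
    {"x": 0, "y": 0, "z": -50, "twist": 0},
    {"x": 0, "y": 0, "z": -50, "twist": 0},
    {"x": -30, "y": 0, "z": -10, "twist": 0},
    {"x": -32, "y": 0, "z": 0, "twist": 0},
    {"x": 0, "y": 0, "z": 0, "twist": 0},
    {"x": 0, "y": 0, "z": 0, "twist": 0},
    {"x": 0, "y": 0, "z": 0, "twist": 0},
  ],
)

```text
t: 38.2
tool_pos: [654.0, -133.9, 305.6]
eef_rot: [0.639, 0.77, 0.001, -0.0]
wrist_force: [0.7, -0.8, -1.0]
finger_gap: 84.8
finger_force: 0.0
```

```bash
python3 - <<'E'
from h import *
to();im,d,c=shot('wrist','w12')
P=cloud('wrist',d,c);frame(im,0,c,(325,200),(325,89),54,thr=65)
m=np.abs(P[...,2]-57)<6;m[:,:270]=0;m[:,385:]=0;m[:30]=0;m[250:]=0
print('rect',cv2.minAreaRect(P[m][:,:2].astype(np.float32)))
q=P[m];C=np.array([642.2,-75]);u=np.array([-.186,.983]);s=(q[:,:2]-C)@u
w=abs((q[:,:2]-C)@np.array([.983,.186]));k=(w<22)&(abs(s)<82)
A=np.c_[s[k],np.ones(k.sum())];print('floor z slope,mid',np.linalg.lstsq(A,q[k][:,2],rcond=None)[0])
T=shot('top','t12');Q=cloud('top',T[1],T[2]);z=Q[...,2]
for l,mm in(('flange',(z>74)&(z<86)),('base',(abs(z-6)<4))):
    mm=mm&(abs(Q[...,0]-523)<75)&(abs(Q[...,1]+335)<75)&(T[0].max(2)<90)
    print(l,mm.sum(),cv2.minAreaRect(Q[mm][:,:2].astype(np.float32)))
E
```

```text
t 38.2 tcp [ 654.  -133.9  305.6] yaw 10.6 tilt [-0.     0.001] gap 84.8 ff 0.0 F [ 0.7 -0.8 -1. ] q7 0.18
  shift tool [0. 0. 0.] twist 0.000
px [321.4 200.3] [320.7  91.1] holes [ 652.7 -128.6   54. ] [634.3 -34.   54. ] dist 96.3 (98) centre [642.2 -74.5  54. ] yaw 100.95
rect ((644.4976196289062, -81.52806854248047), (64.38621520996094, 190.90933227539062), 10.397290229797363)
floor z slope,mid [-1.16860298e-03  5.51632938e+01]
flange 0 ((0.0, 0.0), (0.0, 0.0), 0.0)
base 7 ((558.9968872070312, -384.8358459472656), (3.264730930328369, 11.156729698181152), 68.82757568359375)
```

View pics/w12.png

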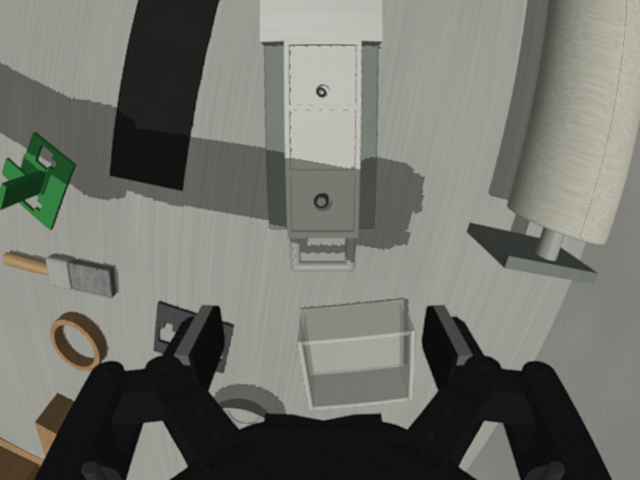

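The wrist view shows the plate bay-up on the pedestal, with the pins in their holes at (322,91) and (322,201). It is level (slope 0.001) and its floor height is right. Next the bracket.

jog_arm(
  commands=[
    {"x": -20, "y": -26, "z": 0, "twist": 0},
    {"x": -34, "y": -45, "z": 0, "twist": 0},
    {"x": -34, "y": -45, "z": 0, "twist": 0},
    {"x": -34, "y": -45, "z": 0, "twist": 0},
    {"x": -30, "y": -40, "z": 0, "twist": 0},
    {"x": -20, "y": -26, "z": 0, "twist": 0},
    {"x": 0, "y": 0, "z": 0, "twist": 0.18},
    {"x": 0, "y": 0, "z": 0, "twist": 0.18},
    {"x": 0, "y": 0, "z": 0, "twist": 0.18},
    {"x": 0, "y": 0, "z": 0, "twist": 0.18},
  ],
)

```text
t: 39.55
tool_pos: [462.5, -345.6, 305.6]
eef_rot: [0.871, 0.492, 0.0, -0.0]
wrist_force: [0.5, 0.2, -0.9]
finger_gap: 85.0
finger_force: 0.0
```

jog_arm(
  commands=[
    {"x": 0, "y": 0, "z": 0, "twist": 0.18},
    {"x": 0, "y": 0, "z": 0, "twist": 0.18},
    {"x": 0, "y": 0, "z": 0, "twist": 0.18},
    {"x": 0, "y": 0, "z": 0, "twist": 0.18},
    {"x": 0, "y": 0, "z": 0, "twist": 0.18},
    {"x": 0, "y": 0, "z": 0, "twist": 0.18},
    {"x": 0, "y": 0, "z": 0, "twist": 0},
    {"x": 0, "y": 0, "z": 0, "twist": 0},
    {"x": 0, "y": 0, "z": 0, "twist": 0},
    {"x": 0, "y": 0, "z": 0, "twist": 0},
  ],
  hand=40,
)

```text
t: 40.8
tool_pos: [462.1, -346.3, 305.4]
eef_rot: [1.0, -0.023, 0.0, -0.0]
wrist_force: [0.4, 0.2, 0.7]
finger_gap: 39.9
finger_force: 0.0
```

```bash
python3 - <<'E'
from h import *
to(523,-345,250,-93.5);im,d,c=shot('wrist','w13')
Q=cloud('wrist',d,c);z=Q[...,2];dk=im.max(2)<95
reg=dk&(abs(Q[...,0]-525)<80)&(abs(Q[...,1]+338)<80);reg[285:]=0
for l,a,b in(('flange',74,88),('nose',28,38),('base',2,11)):
    mm=(reg&(z>a)&(z<b)).astype(np.uint8);k,lab,st,_=cv2.connectedComponentsWithStats(mm)
    i=1+st[1:,4].argmax();mm=lab==i
    print(l,st[i],cv2.minAreaRect(Q[mm][:,:2].astype(np.float32)),np.median(z[mm]))
E
```

```text
t 40.8 tcp [ 462.1 -346.3  305.4] yaw -92.6 tilt [0. 0.] gap 39.9 ff 0.0 F [0.4 0.2 0.7] q7 -0.94
  shift tool [60.8 -4.1 55.4] twist 0.016
flange [312 120  16  40 511] ((523.7338256835938, -345.7750244140625), (10.581215858459473, 31.85264778137207), 83.51882934570312) 80.7220277877671
nose [ 325  123   50   30 1225] ((520.498779296875, -372.9065246582031), (44.62367630004883, 24.80850601196289), 84.2834701538086) 33.757427233248336
base [ 277   83   87  102 5197] ((523.5939331054688, -345.75274658203125), (80.56291961669922, 100.59915924072266), 82.83614349365234) 6.786471900170795
```

View pics/w13.png

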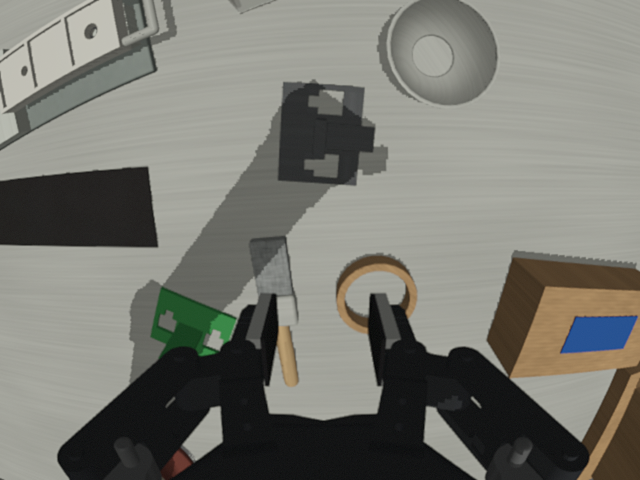

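The wrist view shows the bracket base at (320,133), flange at (320,140) and nose at (350,138), all matching the given sizes. The bowl (440,50), tape (377,300) and brush (275,280) are clear of it.

jog_arm(
  commands=[
    {"x": 31, "y": -1.6, "z": 0, "twist": 0},
    {"x": 30.5, "y": -1.7, "z": 0, "twist": 0},
    {"x": 0, "y": 0, "z": 40, "twist": 0.068},
    {"x": 0, "y": 0, "z": 40, "twist": 0},
    {"x": 0, "y": 0, "z": 40, "twist": 0},
    {"x": 0, "y": 0, "z": 30, "twist": 0},
    {"x": 0, "y": 0, "z": 24, "twist": 0},
    {"x": 0, "y": 0, "z": 15, "twist": 0},
    {"x": 0, "y": 0, "z": 0, "twist": 0},
    {"x": 0, "y": 0, "z": 0, "twist": 0},
  ],
)

```text
t: 42.1
tool_pos: [524.3, -346.3, 117.5]
eef_rot: [0.998, -0.057, 0.001, 0.001]
wrist_force: [-0.0, -0.6, 0.3]
finger_gap: 39.7
finger_force: 0.0
```

jog_arm(
  commands=[
    {"x": 0, "y": 0, "z": 0, "twist": 0},
    {"x": 0, "y": 0, "z": 0, "twist": 0},
    {"x": 0, "y": 0, "z": 0, "twist": 0},
    {"x": 0, "y": 0, "z": 0, "twist": 0},
    {"x": 0, "y": 0, "z": 0, "twist": 0},
    {"x": 0, "y": 0, "z": 0, "twist": 0},
    {"x": 0, "y": 0, "z": 0, "twist": 0},
    {"x": 0, "y": 0, "z": 0, "twist": 0},
    {"x": 0, "y": 0, "z": 0, "twist": 0},
    {"x": 0, "y": 0, "z": 0, "twist": 0},
  ],
  hand=3,
  force=80,
)

```text
t: 43.35
tool_pos: [524.1, -346.3, 117.4]
eef_rot: [0.998, -0.057, 0.001, 0.0]
wrist_force: [0.1, -0.0, 6.1]
finger_gap: 8.7
finger_force: 78.3
```

```bash
python3 - <<'E'
from h import *
to(523.7,-345.8,116,-96.5)
E
```

```text
t 43.4 tcp [ 524.1 -346.3  117.4] yaw -96.5 tilt [ 0.001 -0.001] gap 8.7 ff 78.3 F [ 0.1 -0.   6.1] q7 -1.02
  shift tool [-0.5 -0.4  1.4] twist -0.001
```

```bash
python3 - <<'E'
from h import *
for n in('top','scene'):
    im=cv2.imread(f'pics/{n}0.png');P=cloud(n,np.load(n+'0.npy'));z=P[...,2]
    m=((z>44)&(z<56)&(abs(P[...,0]-616)<60)&(abs(P[...,1]-65)<30)).astype(np.uint8)
    k,lab,st,ce=cv2.connectedComponentsWithStats(m)
    for i in range(1,k):
        if st[i,4]>8: print(n,st[i],P[lab==i].mean(0).round(1),onz(n,ce[i],49.1).round(1))
    for cxy in ([(276,181),(278,208)] if n=='top' else [(383,260),(405,279)]): print(onz(n,cxy,49.1).round(1))
E
```

```text
top [271 176   7   8  44] [644.1  70.9  48.4] [[643.9  70.9  49.1]]
top [276 202   8   8  47] [581.4  59.2  48.5] [[581.2  59.1  49.1]]
[[640.5  66.4  49.1]]
[[575.3  61.9  49.1]]
scene [379 255   9   8  53] [583.9  58.5  49.2] [[583.8  58.5  49.1]]
scene [401 274   9   9  59] [646.4  70.3  48.9] [[646.6  70.2  49.1]]
[[587.4  56.1  49.1]]
[[648.9  68.6  49.1]]
```

jog_arm(
  commands=[
    {"x": 0, "y": 0, "z": -6, "twist": 0},
    {"x": 0, "y": 0, "z": -20, "twist": 0},
    {"x": 0, "y": 0, "z": -30, "twist": 0},
    {"x": 0, "y": 0, "z": -30, "twist": 0},
    {"x": 0, "y": 0, "z": -34, "twist": 0},
    {"x": 0, "y": 0, "z": 0, "twist": 0},
    {"x": 0, "y": 0, "z": 0, "twist": 0},
    {"x": 0, "y": 0, "z": 0, "twist": 0},
    {"x": 0, "y": 0, "z": 0, "twist": 0},
    {"x": 0, "y": 0, "z": 0, "twist": 0},
  ],
)

```text
t: 44.6
tool_pos: [523.6, -345.7, 235.7]
eef_rot: [0.998, -0.057, -0.001, -0.0]
wrist_force: [-0.4, -0.2, -3.8]
finger_gap: 9.2
finger_force: 78.1
```

jog_arm(
  commands=[
    {"x": 2, "y": -25, "z": 0, "twist": 0},
    {"x": 5, "y": -50, "z": 0, "twist": 0},
    {"x": 5, "y": -50, "z": 0, "twist": 0},
    {"x": 5, "y": -50, "z": 0, "twist": 0},
    {"x": 5, "y": -50, "z": 0, "twist": 0},
    {"x": 5, "y": -50, "z": 0, "twist": 0},
    {"x": 5, "y": -50, "z": 0, "twist": 0},
    {"x": 5, "y": -50, "z": 0, "twist": 0},
    {"x": 3, "y": -30, "z": 0, "twist": 0},
    {"x": 2, "y": -20, "z": 0, "twist": 0},
  ],
)

```text
t: 45.85
tool_pos: [614.0, 73.9, 236.3]
eef_rot: [0.998, -0.056, -0.0, -0.0]
wrist_force: [0.2, -0.5, -2.9]
finger_gap: 8.8
finger_force: 78.4
```

jog_arm(
  commands=[
    {"x": 0, "y": 0, "z": 0, "twist": -0.1},
    {"x": 0, "y": 0, "z": 0, "twist": -0.1},
    {"x": 0, "y": 0, "z": 0, "twist": -0.1},
    {"x": 0, "y": 0, "z": 0, "twist": 0},
    {"x": 0, "y": 0, "z": 0, "twist": 0},
    {"x": 0, "y": 0, "z": 0, "twist": 0},
    {"x": 0, "y": 0, "z": 0, "twist": 0},
    {"x": 0, "y": 0, "z": 0, "twist": 0},
    {"x": 0, "y": 0, "z": 0, "twist": 0},
    {"x": 0, "y": 0, "z": 0, "twist": 0},
  ],
)

```text
t: 47.1
tool_pos: [613.9, 71.7, 236.4]
eef_rot: [0.996, 0.093, 0.0, -0.0]
wrist_force: [0.1, 0.5, -3.5]
finger_gap: 9.3
finger_force: 78.4
```

```bash
python3 - <<'E'
from h import *
to(614.1,72.5,170,-79.3)
im,d,c=shot('scene','s14');P=cloud('scene',d,c);z=P[...,2]
s=env.state()['tool_pos']
# bracket base top plate while held, dark
m=(im.max(2)<95)&(abs(z-(s[2]-117.4+6))<4)&(abs(P[...,0]-614)<80)&(abs(P[...,1]-72)<80)
print(m.sum(),cv2.minAreaRect(P[m][:,:2].astype(np.float32)) if m.sum()>5 else '', np.median(z[m]))
E
```

```text
t 47.1 tcp [613.9  71.7 236.4] yaw -79.4 tilt [-0.  0.] gap 9.3 ff 78.4 F [ 0.1  0.5 -3.5] q7 -1.48
  shift tool [ 0.4 -0.8 66.4] twist -0.001
963 ((613.2138061523438, 70.83012390136719), (102.49361419677734, 80.66697692871094), 10.194726943969727) 125.16852228402638
```

jog_arm(
  commands=[
    {"x": 0.4, "y": -0.8, "z": 0, "twist": 0},
    {"x": 0, "y": 0, "z": 25, "twist": 0},
    {"x": 0, "y": 0, "z": 25, "twist": 0},
    {"x": 0, "y": 0, "z": 12, "twist": 0},
    {"x": 0, "y": 0, "z": 5, "twist": 0},
    {"x": 0, "y": 0, "z": 4, "twist": 0},
    {"x": 0, "y": 0, "z": 4, "twist": 0},
    {"x": 0, "y": 0, "z": 3, "twist": 0},
    {"x": 0, "y": 0, "z": 0, "twist": 0},
    {"x": 0, "y": 0, "z": 0, "twist": 0},
  ],
)

```text
t: 48.4
tool_pos: [614.2, 72.6, 158.7]
eef_rot: [0.996, 0.093, 0.0, -0.0]
wrist_force: [0.4, 0.2, -3.9]
finger_gap: 9.0
finger_force: 78.4
```

```bash
python3 - <<'E'
from h import *
to(614.1,72.5,154,-79.3)
E
```

```text
t 48.4 tcp [614.2  72.6 158.7] yaw -79.3 tilt [0. 0.] gap 9.0 ff 78.4 F [ 0.4  0.2 -3.9] q7 -1.48
  shift tool [-0.1  0.   4.7] twist -0.001
```

jog_arm(
  commands=[
    {"x": 0, "y": 0, "z": 2.5, "twist": 0},
    {"x": 0, "y": 0, "z": 2, "twist": 0},
    {"x": 0, "y": 0, "z": 0, "twist": 0},
    {"x": 0, "y": 4, "z": 0, "twist": 0},
    {"x": 0, "y": 4, "z": 0, "twist": 0},
    {"x": 0, "y": 4, "z": 0, "twist": 0},
    {"x": 0, "y": 3, "z": 0, "twist": 0},
    {"x": 0, "y": 1.5, "z": 0, "twist": 0},
    {"x": 0, "y": 0, "z": 0, "twist": 0},
    {"x": 0, "y": 0, "z": 0, "twist": 0},
  ],
)

```text
t: 49.65
tool_pos: [617.1, 56.6, 154.0]
eef_rot: [0.996, 0.093, 0.0, -0.0]
wrist_force: [0.1, 0.1, -3.2]
finger_gap: 9.2
finger_force: 78.5
```

```bash
python3 - <<'E'
from h import *
to(617.5,54.8,153.5,-79.3)
E
```

```text
t 49.6 tcp [617.1  56.6 154. ] yaw -79.3 tilt [-0.  0.] gap 9.2 ff 78.5 F [ 0.1  0.1 -3.2] q7 -1.45
  shift tool [0.  1.8 0.5] twist -0.001
```

Sliding freely with 1.8 mm nominal left, so I'll push on to the stop.

jog_arm(
  commands=[
    {"x": 0, "y": 1, "z": 0.5, "twist": 0},
    {"x": 0, "y": 1, "z": 0, "twist": 0},
    {"x": 0, "y": 1, "z": 0, "twist": 0},
    {"x": 0, "y": 1, "z": 0, "twist": 0},
    {"x": 0, "y": 0, "z": 0, "twist": 0},
    {"x": 0, "y": 0, "z": 0, "twist": 0},
    {"x": 0, "y": 0, "z": 0, "twist": 0},
    {"x": 0, "y": 0, "z": 0, "twist": 0},
    {"x": 0, "y": 0, "z": 0, "twist": 0},
    {"x": 0, "y": 0, "z": 0, "twist": 0},
  ],
)

```text
t: 50.9
tool_pos: [617.6, 54.3, 153.6]
eef_rot: [0.996, 0.093, -0.0, -0.001]
wrist_force: [-2.3, 4.5, -0.7]
finger_gap: 9.1
finger_force: 78.8
```

```bash
python3 - <<'E'
from h import *
to(617.5,54.8,153.5,-79.3)
E
```

```text
t 50.9 tcp [617.6  54.3 153.6] yaw -79.3 tilt [-0.     0.003] gap 9.1 ff 78.8 F [-2.3  4.5 -0.7] q7 -1.45
  shift tool [-0.  -0.5  0.1] twist 0.000
```

jog_arm(
  commands=[
    {"x": 0, "y": -1, "z": 0, "twist": 0},
    {"x": 0, "y": 0, "z": 0, "twist": 0},
    {"x": 0, "y": 0, "z": 0, "twist": 0},
    {"x": 0, "y": 0, "z": 0, "twist": 0},
    {"x": 0, "y": 0, "z": 0, "twist": 0},
    {"x": 0, "y": 0, "z": -20, "twist": 0},
    {"x": 0, "y": 0, "z": -40, "twist": 0},
    {"x": 0, "y": 0, "z": -45, "twist": 0},
    {"x": 0, "y": 0, "z": -45, "twist": 0},
    {"x": 0, "y": 0, "z": 0, "twist": 0},
  ],
  hand=40,
)

```text
t: 52.15
tool_pos: [619.6, 53.3, 308.1]
eef_rot: [0.996, 0.093, 0.005, -0.0]
wrist_force: [0.3, 0.4, -0.7]
finger_gap: 39.9
finger_force: 0.0
```

jog_arm(
  commands=[
    {"x": 0, "y": 0, "z": 0, "twist": -0.175},
    {"x": 0, "y": 0, "z": 0, "twist": -0.175},
    {"x": 0, "y": 0, "z": 0, "twist": -0.175},
    {"x": 0, "y": 0, "z": 0, "twist": -0.175},
    {"x": 0, "y": 0, "z": 0, "twist": -0.175},
    {"x": 0, "y": 0, "z": 0, "twist": -0.175},
    {"x": 0, "y": 0, "z": 0, "twist": -0.175},
    {"x": 0, "y": 0, "z": 0, "twist": -0.175},
    {"x": 0, "y": 0, "z": 0, "twist": -0.167},
    {"x": 0, "y": 0, "z": 0, "twist": 0},
  ],
  hand=85,
)

```text
t: 53.4
tool_pos: [617.2, 53.0, 302.1]
eef_rot: [0.641, 0.768, -0.001, -0.001]
wrist_force: [0.9, -0.0, 0.1]
finger_gap: 85.1
finger_force: 0.0
```

jog_arm(
  commands=[
    {"x": 22, "y": -1.5, "z": 0, "twist": 0},
    {"x": 44, "y": -3, "z": 0, "twist": 0},
    {"x": 44, "y": -3, "z": 0, "twist": 0},
    {"x": 44, "y": -2, "z": 0, "twist": 0},
    {"x": 21, "y": -1.5, "z": 0, "twist": 0},
    {"x": 0, "y": 0, "z": 0, "twist": 0},
    {"x": 0, "y": 0, "z": 0, "twist": 0},
    {"x": 0, "y": 0, "z": 0, "twist": 0},
    {"x": 0, "y": 0, "z": 0, "twist": 0},
    {"x": 0, "y": 0, "z": 0, "twist": 0},
  ],
)

```text
t: 54.65
tool_pos: [575.5, 222.7, 303.4]
eef_rot: [0.64, 0.768, -0.0, 0.0]
wrist_force: [-0.1, -0.7, -0.2]
finger_gap: 85.0
finger_force: 0.0
```

```bash
cat > j.py <<'E'
from h import *
import sys
def jars(n,f):
    im,d,c=shot(n,f);P=cloud(n,d,c);z=P[...,2]
    m=((abs(z-60)<5)&(im.min(2)>110)&(P[...,0]>380)&(P[...,0]<780)&(P[...,1]>120)&(P[...,1]<560)).astype(np.uint8)
    if n=='wrist': m[300:]=0
    k,lab,st,ce=cv2.connectedComponentsWithStats(m)
    for i in range(1,k):
        if st[i,4]>60:
            r=cv2.minEnclosingCircle(P[lab==i][:,:2].astype(np.float32));print(n,st[i],'c',np.round(r[0],1),'r %.1f'%r[1],'z',np.median(z[lab==i]).round(1))
    return im,P
E
python3 - <<'E'
from j import *
to();jars('wrist','w15');im,P=jars('scene','s15');z=P[...,2]
for l,h,a in(('flange',80,4),('base',6,3)):
    m=(im.max(2)<100)&(abs(z-36-h)<a)&(abs(P[...,0]-617)<75)&(abs(P[...,1]-55)<75)
    print(l,m.sum(),cv2.minAreaRect(P[m][:,:2].astype(np.float32)),np.median(z[m]).round(1))
E
```

```text
t 54.6 tcp [575.5 222.7 303.4] yaw 10.4 tilt [-0. -0.] gap 85.0 ff 0.0 F [-0.1 -0.7 -0.2] q7 -0.41
  shift tool [0. 0. 0.] twist 0.000
wrist [ 326    0   56   32 1447] c [569.6 400.4] r 23.3 z 60.7
wrist [ 305   93   55   54 2358] c [570.  299.8] r 23.6 z 60.7
scene [499 191  22  16 261] c [569.7 401.8] r 24.7 z 60.2
scene [463 205  23  18 281] c [569.3 300. ] r 25.8 z 60.2
flange 72 ((616.746337890625, 53.4977912902832), (32.675865173339844, 10.05402946472168), 5.157588005065918) 115.9
base 618 ((618.1377563476562, 52.52655792236328), (99.24140167236328, 83.54363250732422), 10.87707233428955) 42.3
```

The bracket is locked: flange at (616.7,53.5), base top at 42.3. Jars: (570,300) and (569.6,400.4), lid tops at 60.

jog_arm(
  commands=[
    {"x": 38, "y": 4.3, "z": 0, "twist": 0},
    {"x": 39, "y": 4.3, "z": 0, "twist": 0},
    {"x": 0, "y": 0, "z": 45, "twist": 0},
    {"x": 0, "y": 0, "z": 45, "twist": 0},
    {"x": 0, "y": 0, "z": 45, "twist": 0},
    {"x": 0, "y": 0, "z": 35, "twist": 0},
    {"x": 0, "y": 0, "z": 25, "twist": 0},
    {"x": 0, "y": 0, "z": 11, "twist": 0},
    {"x": 0, "y": 0, "z": 0, "twist": 0},
    {"x": 0, "y": 0, "z": 0, "twist": 0},
  ],
)

```text
t: 56.0
tool_pos: [570.5, 301.3, 98.8]
eef_rot: [0.64, 0.768, 0.001, 0.0]
wrist_force: [-0.4, -0.1, -1.0]
finger_gap: 84.9
finger_force: 0.0
```

jog_arm(
  commands=[
    {"x": 0, "y": 0, "z": 0, "twist": 0},
    {"x": 0, "y": 0, "z": 0, "twist": 0},
    {"x": 0, "y": 0, "z": 0, "twist": 0},
    {"x": 0, "y": 0, "z": 0, "twist": 0},
    {"x": 0, "y": 0, "z": 0, "twist": 0},
    {"x": 0, "y": 0, "z": 0, "twist": 0},
    {"x": 0, "y": 0, "z": 0, "twist": 0},
    {"x": 0, "y": 0, "z": 0, "twist": 0},
    {"x": 0, "y": 0, "z": 0, "twist": 0},
    {"x": 0, "y": 0, "z": 0, "twist": 0},
  ],
  hand=30,
  force=45,
)

```text
t: 57.25
tool_pos: [570.2, 301.1, 98.4]
eef_rot: [0.64, 0.768, 0.001, 0.0]
wrist_force: [-0.7, 0.2, 6.4]
finger_gap: 44.7
finger_force: 46.5
```

```bash
python3 - <<'E'
from h import *
to(570,300,97,10.5)
E
```

```text
t 57.2 tcp [570.2 301.1  98.4] yaw 10.4 tilt [0.001 0.001] gap 44.7 ff 46.5 F [-0.7  0.2  6.4] q7 -0.60
  shift tool [-1.  -0.4  1.4] twist -0.001
```

jog_arm(
  commands=[
    {"x": 0, "y": 0, "z": -10, "twist": 0},
    {"x": 0, "y": 0, "z": -25, "twist": 0},
    {"x": 0, "y": 0, "z": -40, "twist": 0},
    {"x": 0, "y": 0, "z": -40, "twist": 0},
    {"x": 0, "y": 0, "z": -35, "twist": 0},
    {"x": -15, "y": 0, "z": 0, "twist": 0},
    {"x": -30, "y": 0, "z": 0, "twist": 0},
    {"x": -40, "y": 0.5, "z": 0, "twist": 0},
    {"x": -45, "y": 0.5, "z": 0, "twist": 0},
    {"x": -45, "y": 0.5, "z": 0, "twist": 0},
  ],
)

```text
t: 58.5
tool_pos: [602.0, 125.9, 245.2]
eef_rot: [0.64, 0.768, -0.002, -0.001]
wrist_force: [0.5, -0.4, -0.2]
finger_gap: 44.9
finger_force: 46.3
```

jog_arm(
  commands=[
    {"x": -45, "y": 0.5, "z": 0, "twist": 0},
    {"x": -45, "y": 0.5, "z": 0, "twist": 0},
    {"x": -45, "y": 0.5, "z": 0, "twist": 0},
    {"x": -45, "y": 0.5, "z": 0, "twist": 0},
    {"x": -40, "y": 0.5, "z": 0, "twist": 0},
    {"x": -28, "y": 0, "z": 0, "twist": 0},
    {"x": -15, "y": 0, "z": 0, "twist": 0},
    {"x": 0, "y": 0, "z": 0, "twist": 0},
    {"x": 0, "y": 0, "z": 0, "twist": 0},
    {"x": 0, "y": 0, "z": 0, "twist": 0},
  ],
)

```text
t: 59.75
tool_pos: [652.9, -127.2, 247.5]
eef_rot: [0.639, 0.769, 0.0, -0.0]
wrist_force: [0.4, -0.2, -1.1]
finger_gap: 45.1
finger_force: 46.3
```

```bash
python3 - <<'E'
from h import *
to(653.3,-129.5,153,10.5)
E
```

```text
t 59.8 tcp [ 652.9 -127.2  247.5] yaw 10.6 tilt [-0.     0.001] gap 45.1 ff 46.3 F [ 0.4 -0.2 -1.1] q7 0.14
  shift tool [-2.5 -0.1 94.5] twist 0.002
```

jog_arm(
  commands=[
    {"x": -2.4, "y": 0, "z": 20, "twist": 0},
    {"x": 0, "y": 0, "z": 30, "twist": 0},
    {"x": 0, "y": 0, "z": 20, "twist": 0},
    {"x": 0, "y": 0, "z": 10, "twist": 0},
    {"x": 0, "y": 0, "z": 6, "twist": 0},
    {"x": 0, "y": 0, "z": 4, "twist": 0},
    {"x": 0, "y": 0, "z": 3, "twist": 0},
    {"x": 0, "y": 0, "z": 1, "twist": 0},
    {"x": 0, "y": 0, "z": 0, "twist": 0},
    {"x": 0, "y": 0, "z": 0, "twist": 0},
  ],
)

```text
t: 61.0
tool_pos: [653.5, -131.7, 153.7]
eef_rot: [0.64, 0.768, 0.0, 0.0]
wrist_force: [0.5, 1.1, -1.8]
finger_gap: 45.2
finger_force: 46.3
```

```bash
python3 - <<'E'
from h import *
to(653.3,-129.5,152.5,10.5)
E
```

```text
t 61.0 tcp [ 653.5 -131.7  153.7] yaw 10.4 tilt [ 0.001 -0.   ] gap 45.2 ff 46.3 F [ 0.5  1.1 -1.8] q7 0.10
  shift tool [2.2 0.2 1.2] twist -0.001
```

jog_arm(
  commands=[
    {"x": 2, "y": 0.2, "z": 0, "twist": 0},
    {"x": 0, "y": 0, "z": 0, "twist": 0},
    {"x": 0, "y": 0, "z": 1.2, "twist": 0},
    {"x": 0, "y": 0, "z": 0, "twist": 0},
    {"x": 0, "y": 0, "z": 0, "twist": 0},
    {"x": 0, "y": 0, "z": 0, "twist": 0},
    {"x": 0, "y": 0, "z": 0, "twist": 0},
    {"x": 0, "y": 0, "z": 0, "twist": 0},
    {"x": 0, "y": 0, "z": 0, "twist": 0},
    {"x": 0, "y": 0, "z": 0, "twist": 0},
  ],
)

```text
t: 62.25
tool_pos: [653.3, -129.6, 152.4]
eef_rot: [0.64, 0.768, 0.0, 0.0]
wrist_force: [-0.4, 0.4, 2.0]
finger_gap: 44.8
finger_force: 46.4
```

jog_arm(
  commands=[
    {"x": 0, "y": 0, "z": 0, "twist": 0},
    {"x": 0, "y": 0, "z": 0, "twist": 0},
    {"x": 0, "y": 0, "z": 0, "twist": 0},
    {"x": 0, "y": 0, "z": 0, "twist": 0},
    {"x": 0, "y": 0, "z": -20, "twist": 0},
    {"x": 0, "y": 0, "z": -40, "twist": 0},
    {"x": 0, "y": 0, "z": -50, "twist": 0},
    {"x": 0, "y": 0, "z": -40, "twist": 0},
    {"x": 25, "y": 0, "z": 0, "twist": 0},
    {"x": 45, "y": 0, "z": 0, "twist": 0},
  ],
  hand=85,
)

```text
t: 63.5
tool_pos: [640.9, -62.7, 304.6]
eef_rot: [0.642, 0.767, 0.001, 0.002]
wrist_force: [0.4, 0.9, -0.6]
finger_gap: 84.9
finger_force: 0.0
```

jog_arm(
  commands=[
    {"x": 50, "y": 0, "z": 0, "twist": 0},
    {"x": 50, "y": 0, "z": 0, "twist": 0},
    {"x": 50, "y": 0, "z": 0, "twist": 0},
    {"x": 50, "y": 0, "z": 0, "twist": 0},
    {"x": 50, "y": 0, "z": 0, "twist": 0},
    {"x": 50, "y": 0, "z": 0, "twist": 0},
    {"x": 45, "y": 0, "z": 0, "twist": 0},
    {"x": 28, "y": 0, "z": 0, "twist": 0},
    {"x": 14, "y": 0, "z": 0, "twist": 0},
    {"x": 0, "y": 0, "z": 0, "twist": 0},
  ],
)

```text
t: 64.75
tool_pos: [570.3, 320.3, 303.0]
eef_rot: [0.639, 0.769, 0.0, 0.0]
wrist_force: [0.3, -0.3, -0.2]
finger_gap: 85.4
finger_force: 0.0
```

```bash
python3 - <<'E'
from j import *
to(570,400,98,10.5);jars('wrist','w16');im,P=jars('scene','s16');z=P[...,2]
m=(abs(z-114)<5)&(im.min(2)>110)&(abs(P[...,0]-650)<50)&(abs(P[...,1]+120)<50)
print('jar in bay',m.sum(),cv2.minEnclosingCircle(P[m][:,:2].astype(np.float32)),np.median(z[m]))
E
```

```text
t 64.8 tcp [570.3 320.3 303. ] yaw 10.5 tilt [0.001 0.001] gap 85.4 ff 0.0 F [ 0.3 -0.3 -0.2] q7 -0.56
  shift tool [ 78.3  14.1 205.1] twist 0.000
wrist [ 311   90   56   55 2386] c [569.4 400.5] r 23.6 z 60.7
scene [499 191  22  16 257] c [570.4 400. ] r 25.1 z 60.3
jar in bay 489 ((653.6903686523438, -130.7297821044922), 23.967981338500977) 114.13887372971863
```

Jar 1 stands in bay 1 (653.7,−130.7, top at 114). Now jar 2.

jog_arm(
  commands=[
    {"x": 39, "y": 6.8, "z": 0, "twist": 0},
    {"x": 39.5, "y": 6.8, "z": 0, "twist": 0},
    {"x": 0, "y": 0, "z": 45, "twist": 0},
    {"x": 0, "y": 0, "z": 45, "twist": 0},
    {"x": 0, "y": 0, "z": 45, "twist": 0},
    {"x": 0, "y": 0, "z": 35, "twist": 0},
    {"x": 0, "y": 0, "z": 24, "twist": 0},
    {"x": 0, "y": 0, "z": 11, "twist": 0},
    {"x": 0, "y": 0, "z": 0, "twist": 0},
    {"x": 0, "y": 0, "z": 0, "twist": 0},
  ],
)

```text
t: 66.1
tool_pos: [570.6, 399.6, 98.8]
eef_rot: [0.64, 0.768, 0.001, 0.0]
wrist_force: [0.3, 0.1, 0.8]
finger_gap: 85.6
finger_force: 0.0
```

jog_arm(
  commands=[
    {"x": 0, "y": 0, "z": 0, "twist": 0},
    {"x": 0, "y": 0, "z": 0, "twist": 0},
    {"x": 0, "y": 0, "z": 0, "twist": 0},
    {"x": 0, "y": 0, "z": 0, "twist": 0},
    {"x": 0, "y": 0, "z": 0, "twist": 0},
    {"x": 0, "y": 0, "z": 0, "twist": 0},
    {"x": 0, "y": 0, "z": 0, "twist": 0},
    {"x": 0, "y": 0, "z": 0, "twist": 0},
    {"x": 0, "y": 0, "z": 0, "twist": 0},
    {"x": 0, "y": 0, "z": 0, "twist": 0},
  ],
  hand=30,
  force=45,
)

```text
t: 67.35
tool_pos: [570.0, 399.9, 98.2]
eef_rot: [0.64, 0.768, 0.001, 0.0]
wrist_force: [-0.5, -0.5, 5.4]
finger_gap: 45.1
finger_force: 46.5
```

```bash
python3 - <<'E'
from h import *
to(569.6,400.4,98,10.5)
E
```

```text
t 67.3 tcp [570.  399.9  98.2] yaw 10.4 tilt [0.001 0.001] gap 45.1 ff 46.5 F [-0.5 -0.5  5.4] q7 -0.71
  shift tool [ 0.5 -0.3  0.2] twist -0.001
```

jog_arm(
  commands=[
    {"x": 0, "y": 0, "z": -10, "twist": 0},
    {"x": 0, "y": 0, "z": -25, "twist": 0},
    {"x": 0, "y": 0, "z": -40, "twist": 0},
    {"x": 0, "y": 0, "z": -40, "twist": 0},
    {"x": 0, "y": 0, "z": -35, "twist": 0},
    {"x": -15, "y": -1, "z": 0, "twist": 0},
    {"x": -30, "y": -1, "z": 0, "twist": 0},
    {"x": -40, "y": -1, "z": 0, "twist": 0},
    {"x": -45, "y": -1, "z": 0, "twist": 0},
    {"x": -45, "y": -1, "z": 0, "twist": 0},
  ],
)

```text
t: 68.6
tool_pos: [595.6, 223.1, 244.9]
eef_rot: [0.64, 0.768, -0.002, -0.001]
wrist_force: [0.4, -0.7, -0.5]
finger_gap: 45.2
finger_force: 46.3
```

jog_arm(
  commands=[
    {"x": -47, "y": -1, "z": 0, "twist": 0},
    {"x": -47, "y": -1, "z": 0, "twist": 0},
    {"x": -47, "y": -2, "z": 0, "twist": 0},
    {"x": -47, "y": -2, "z": 0, "twist": 0},
    {"x": -45, "y": -2, "z": 0, "twist": 0},
    {"x": -35, "y": -1, "z": 0, "twist": 0},
    {"x": -25, "y": 0, "z": 0, "twist": 0},
    {"x": -13, "y": 0, "z": 0, "twist": 0},
    {"x": 0, "y": 0, "z": 0, "twist": 0},
    {"x": 0, "y": 0, "z": 0, "twist": 0},
  ],
)

```text
t: 69.85
tool_pos: [642.6, -74.2, 246.9]
eef_rot: [0.639, 0.769, 0.0, -0.001]
wrist_force: [-0.1, 0.4, -2.2]
finger_gap: 45.0
finger_force: 46.3
```

```bash
python3 - <<'E'
from h import *
to(643.1,-76,152.5,10.5)
E
```

```text
t 69.8 tcp [642.6 -74.2 246.9] yaw 10.6 tilt [-0.001  0.002] gap 45.0 ff 46.3 F [-0.1  0.4 -2.2] q7 0.04
  shift tool [-2.1  0.2 94.4] twist 0.001
```

jog_arm(
  commands=[
    {"x": -0.3, "y": 0.2, "z": 20, "twist": 0},
    {"x": 0, "y": 0, "z": 30, "twist": 0},
    {"x": 0, "y": 0, "z": 20, "twist": 0},
    {"x": 0, "y": 0, "z": 10, "twist": 0},
    {"x": 0, "y": 0, "z": 6, "twist": 0},
    {"x": 0, "y": 0, "z": 4, "twist": 0},
    {"x": 0, "y": 0, "z": 2, "twist": 0},
    {"x": 0, "y": 0, "z": 1, "twist": 0},
    {"x": 0, "y": 0, "z": 0, "twist": 0},
    {"x": 0, "y": 0, "z": 0, "twist": 0},
  ],
)

```text
t: 71.1
tool_pos: [643.3, -76.5, 154.5]
eef_rot: [0.64, 0.768, 0.0, 0.0]
wrist_force: [0.6, 0.0, -2.4]
finger_gap: 45.1
finger_force: 46.3
```

```bash
python3 - <<'E'
from h import *
to(643.1,-76,152.5,10.5)
E
```

```text
t 71.1 tcp [643.3 -76.5 154.5] yaw 10.4 tilt [0. 0.] gap 45.1 ff 46.3 F [ 0.6  0.  -2.4] q7 -0.01
  shift tool [ 0.5 -0.1  2. ] twist -0.001
```

jog_arm(
  commands=[
    {"x": 0.4, "y": 0, "z": 1, "twist": 0},
    {"x": 0, "y": 0, "z": 1, "twist": 0},
    {"x": 0, "y": 0, "z": 0.3, "twist": 0},
    {"x": 0, "y": 0, "z": 0, "twist": 0},
    {"x": 0, "y": 0, "z": 0, "twist": 0},
    {"x": 0, "y": 0, "z": 0, "twist": 0},
    {"x": 0, "y": 0, "z": 0, "twist": 0},
    {"x": 0, "y": 0, "z": 0, "twist": 0},
    {"x": 0, "y": 0, "z": 0, "twist": 0},
    {"x": 0, "y": 0, "z": 0, "twist": 0},
  ],
)

```text
t: 72.35
tool_pos: [643.2, -75.9, 152.2]
eef_rot: [0.64, 0.768, 0.0, 0.0]
wrist_force: [-2.4, 1.1, 4.3]
finger_gap: 45.0
finger_force: 46.5
```

jog_arm(
  commands=[
    {"x": 0, "y": 0, "z": 0, "twist": 0},
    {"x": 0, "y": 0, "z": 0, "twist": 0},
    {"x": 0, "y": 0, "z": 0, "twist": 0},
    {"x": 0, "y": 0, "z": 0, "twist": 0},
    {"x": 0, "y": 0, "z": 0, "twist": 0},
    {"x": 0, "y": 0, "z": -20, "twist": 0},
    {"x": 0, "y": 0, "z": -40, "twist": 0},
    {"x": 0, "y": 0, "z": -50, "twist": 0},
    {"x": 0, "y": 0, "z": -40, "twist": 0},
    {"x": 0, "y": 0, "z": 0, "twist": 0},
  ],
  hand=85,
)

```text
t: 73.6
tool_pos: [644.8, -75.6, 306.4]
eef_rot: [0.64, 0.768, 0.003, 0.004]
wrist_force: [-0.3, 0.1, -0.4]
finger_gap: 84.9
finger_force: 0.0
```

jog_arm(
  commands=[
    {"x": 0, "y": -20, "z": 0, "twist": 0},
    {"x": 0, "y": -40, "z": 0, "twist": 0},
    {"x": 0, "y": -40, "z": 0, "twist": 0},
    {"x": 0, "y": -40, "z": 0, "twist": 0},
    {"x": 0, "y": -20, "z": 0, "twist": 0},
    {"x": 0, "y": 0, "z": 0, "twist": 0},
    {"x": 0, "y": 0, "z": 0, "twist": 0},
    {"x": 0, "y": 0, "z": 0, "twist": 0},
    {"x": 0, "y": 0, "z": 0, "twist": 0},
    {"x": 0, "y": 0, "z": 0, "twist": 0},
  ],
)

```text
t: 74.85
tool_pos: [486.1, -104.8, 301.8]
eef_rot: [0.64, 0.769, 0.0, -0.0]
wrist_force: [0.4, 0.7, -0.5]
finger_gap: 84.8
finger_force: 0.0
```

```bash
python3 - <<'E'
from j import *
to();im,P=jars('scene','s17');z=P[...,2]
m=((abs(z-114)<5)&(im.min(2)>110)&(abs(P[...,0]-650)<60)&(abs(P[...,1]+100)<80)).astype(np.uint8)
k,lab,st,_=cv2.connectedComponentsWithStats(m)
for i in range(1,k):
    if st[i,4]>30: print('jar',cv2.minEnclosingCircle(P[lab==i][:,:2].astype(np.float32)),np.median(z[lab==i]))
for l,h,a in(('flange',80,4),('base',6,3)):
    m=(im.max(2)<100)&(abs(z-36-h)<a)&(abs(P[...,0]-617)<75)&(abs(P[...,1]-55)<75)
    print(l,m.sum(),cv2.minAreaRect(P[m][:,:2].astype(np.float32)),np.median(z[m]).round(1))
E
```

```text
t 74.8 tcp [ 486.1 -104.8  301.8] yaw 10.4 tilt [0. 0.] gap 84.8 ff 0.0 F [ 0.4  0.7 -0.5] q7 0.14
  shift tool [0. 0. 0.] twist 0.000
jar ((642.5512084960938, -75.16232299804688), 23.864490509033203) 114.07467261466525
jar ((653.6875, -130.2724609375), 23.83124351501465) 114.0754132615574
flange 67 ((617.6959228515625, 53.41071319580078), (31.771026611328125, 8.835641860961914), 11.552576065063477) 115.5
base 634 ((618.0565795898438, 53.465599060058594), (99.73281860351562, 81.96615600585938), 9.580809593200684) 42.2
```

View pics/s17.png

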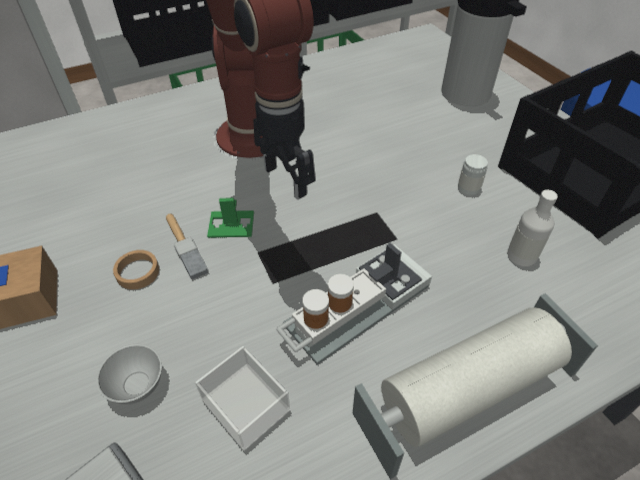

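The scene shows both amber jars upright in bays 1 and 2, at (315,308) and (341,293). The bracket is locked under the screw heads at (392,268), the bystanders are where they were, and no jar is left on the bench.

```bash
python3 -c "
from plant import env
print(env.finish_job())"
```

```text
the job is handed in; nothing more can be done
None
```

The job is handed in, with no verdict returned: the plate is seated bay face up with its handle at the original end, the bracket is locked, both amber jars on the bench stand in bays 1 and 2, and the other things looked unmoved in the last scene picture.

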